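# Load the food chopper and lock its lid

## Robot

A 6-joint arm with a two-finger parallel gripper is mounted at the origin on the work surface. World frame = base frame: x ahead of the robot, y to its left, z up, the work surface at z = 0. Lengths are in m, angles in rad, forces in N, time in s.
With the tool pointing down it reaches from about 0.25 to 0.85 m from the base axis. Payload 12.5 kg.
Tool frame: the origin (TCP) lies midway between the tips of the shut fingers; the grasp point (between the pads) lies 19 mm behind it (manip.grip_depth is the distance from the TCP to the grasp point, in m); z points along the fingers, x is the direction in which the jaws open and shut, and the axes are right-handed (so a half turn about z gives the same grasp; the last joint's range is limited). The gripper opens to 93 mm and grips with 3 to 60 N. Pads are 15 mm wide; open, the fingers measure 128 mm over their backs; the gripper's body (75 mm by 188 mm) begins 65 mm behind the grasp point.
Start: joints at [-1.245, 0.351, 1.652, -0, 1.139, -0.085], TCP at [0.22, -0.504, 0.219] pointing down, gripper open.
Joint ranges: [-2.75, 2.75], [-0.79, 2.1], [0.01, 2.65], [-1.57, 4.71], [0.07, 3.14], [-2.87, 2.87]. Speed limits (rad/s): [2.22, 2.22, 2.79, 3.14, 3.14, 3.14].

## Interface

Orientations are given as [roll, pitch, yaw] about the fixed x, y, z axes, in that order (R = Rz(yaw) Ry(pitch) Rx(roll)).
In Python, from workcell import manip gives the robot as it stands.
- The arm moves only by the shell command python3 -m crank 'ROWS' [OPENING] [FORCE]. ROWS is JSON, a list of rows, each a list of 2 entries, a list of its own where there are three numbers: the shift along the tool's x, y, z in m, then the turn, a rotation vector about the tool's x, y, z in rad. In form: [[[tx, ty, tz], [rx, ry, rz]], ...]. A call has 1 to 20 rows; each row shifts and turns the pose as measured when the row begins, along the tool's axes as they then stand; what a row does not reach is not made up. A row lasts 1/12 s, in which the tool goes at most 41.7 mm and 7.16 degrees, less where a joint would pass 70% of its speed; a pose out of reach is approached as far as the arm can. A call with a gripper value outside its range is refused whole. OPENING is the closure in counts, from 0 (fully open) to 255 (shut), set as the call begins (- or left out, the last holds). The fingers move at their own pace and stop on an object; FORCE is the grip in N (left out, the last holds). Time passes only in rows, so rows that do not move let the fingers close. It gives the time, the measured TCP pose, the force and the opening at its end, in the units of the state.
- manip.get_state(): the state, without advancing time (a new reading comes with each control period).
- manip.grab_frame(name): name is "scene" or "top" or "wrist"; returns a dict with "image" (420x560x3 uint8, blue, green, red), "range_z" (420x560 float32, m along the optical axis (not along the pixel's ray), 0 where there is no reading), "fx", "fy", "cx", "cy" (pixels), "rvec" (rotation vector, rad) and "tvec" (3), from world to camera coordinates, as OpenCV has them. Camera axes: x right, y down, z forward; pixel columns grow to the right and rows downward; lengths in m; the calibration is good to about 2 mm. A picture is of the moment at which its call begins.
- manip.finish_job(): hands the job in, once; it reports no verdict.
The state is a dict: "time": time; "joint_pos": joint angles; "joint_vel": joint speeds; "tau": joint torques, N m; "eef_pos": TCP position; "eef_rot": TCP orientation; "contact_force": force on the tool from outside, world axes, zero at the start; "ft_torque": the same for the moment, N m; "finger_gap": finger opening in m.
Only numpy, scipy, OpenCV 4.12 (cv2) and the standard library are available. Lean on these libraries where they do the work, as an engineer would, in place of code of your own. Each camera call takes 0.05 s, during which the arm holds its last target.

## Task

Pour all six carrot chunks from the white cup into the chopper's clear bowl and stand the empty cup back upright on the red board. Then set the lid on the bowl, turn it until its lugs drop through the collar's notches, and turn it clockwise to the stop so that it is locked. With the lid locked, press the red pulse button fully down, hold it for about a second and let go, and leave the other things on the table where they are.

Things in the scene. Friction and masses are not known exactly. Their poses are not given: they have to be found in the camera images.
- chopper: Electric mini food chopper fixed to the table: white motor base (x +-78, y +-75, 64 mm high) with a low console in front (x -153 to -75, y +-60, 58 mm high), clear round bowl on top, outside radius 71 mm at its grey collar, bowl handle at the back (to x +111, up to 145 mm high). Origin on the bowl's axis at table level, z up, -x towards the console.
- bowl_floor (a point): centre of the bowl's floor, 72 mm above the table; bowl inside radius 54 mm; a hub of radius 11 mm with two thin steel blades stands in it, up to 100 mm above the table. 144 mm above the table is an inner step (radius 54 to 60 mm) on which the lid's underside rests when home; above the step the bore has radius 60 mm.
- collar (a point): centre of the bowl's mouth, level with the collar's top face, 168 mm above the table, on the bowl's axis. The collar's flange is 6 mm thick, inside radius 60 mm, with two opposite notches 21 mm wide (white ledge seen through them). Beneath it runs a groove (154 to 162 mm above the table, out to radius 67 mm) for the lid's lugs.
- notch (a point): middle of one of the collar's two notches, on the flange's top face, 65 mm from the axis, 45 deg counter-clockwise (from above) of the chopper's x axis; the other is opposite. Lugs dropped through the notches can turn only clockwise (from above), about 47 deg, to a stop, under the flange.
- lock_dot (a point): one of two red dots on the collar, on the chopper's +x and -x axis: the lid is locked when its lugs are under the dots; the stop lies about 2 deg past them
- lid: Loose chopper lid, about 130 g, the right way up on the table: white disc, diameter 115, 26 mm thick, lower edge chamfered 3 mm, black grip bar on top along its x axis. Origin at the centre of the underside, z up; the same after a half turn. Underside 158 mm above the table with the lugs riding on the collar; it drops 14 mm when they find the notches; once turned, 2.5 mm of vertical play.
- lid_grip (a point): middle of the lid's grip bar, 50 mm above the lid's underside; the bar is 74 mm long (lid's x), 18 mm wide, from 26 to 62 mm above the underside
- lug (a point): one of the lid's two opposite black lugs, on the lid's +x axis, 62 mm from the centre, at the lug's underside 10 mm above the lid's underside; a lug is 16 mm wide, 5.5 mm thick, reaches radius 65 mm; a small red mark on the lid's top shows each lug
- cup: White straight-sided plastic measuring cup without handle, 70 g, outside diameter 66 mm, wall 3 mm, 95 mm high, standing on the red board and holding the six chunks. Origin at the centre of its underside, z up.
- board: Red plastic chopping board fixed on the table, 260 mm (its x) by 200 mm (its y), 12 mm thick; origin at the centre of its underside, so its top is 12 mm above the origin
- carrot1: Carrot chunk, orange cylinder, diameter 24 mm, 24 mm long, about 11 g, wet and slippery (friction about 0.2), in the cup at the start; origin at its centre, z along its length
- carrot2: Carrot chunk, orange cylinder, diameter 24 mm, 24 mm long, about 11 g, wet and slippery (friction about 0.2), in the cup at the start; origin at its centre, z along its length
- carrot3: Carrot chunk, orange cylinder, diameter 24 mm, 24 mm long, about 11 g, wet and slippery (friction about 0.2), in the cup at the start; origin at its centre, z along its length
- carrot4: Carrot chunk, orange cylinder, diameter 24 mm, 24 mm long, about 11 g, wet and slippery (friction about 0.2), in the cup at the start; origin at its centre, z along its length
- carrot5: Carrot chunk, orange cylinder, diameter 24 mm, 24 mm long, about 11 g, wet and slippery (friction about 0.2), in the cup at the start; origin at its centre, z along its length
- carrot6: Carrot chunk, orange cylinder, diameter 24 mm, 24 mm long, about 11 g, wet and slippery (friction about 0.2), in the cup at the start; origin at its centre, z along its length
- pulse (a joint): travel of the pulse button in m: 0 released, 0.006 fully down; sprung, starts to move at about 1.5 N, fully down at about 5 N, comes back up by itself
- pulse_top (a point): centre of the top face of the red round pulse button (diameter 36 mm, in a black bezel) on the chopper's console, 123 mm from the bowl's axis towards the front, about 80 mm above the table; it is pressed straight down
- rolling_pin: wooden rolling pin lying on the table beyond the lid, barrel 44 mm thick and 180 mm long, 290 mm over its handles, along its x; bystander
- long_pin: thin wooden noodle pin, 32 mm thick, 460 mm long along its x, at the right side of the table; bystander
- scraper: steel dough scraper with a dark wooden handle, 120 mm wide and 24 mm high, lying flat at the left side; bystander
- salt_jar: glass jar with a blue cap, diameter 64 mm, 86 mm high, standing beyond the lid; bystander
Things that resemble listed ones, but are neither listed nor needed, are in the scene too. What is shaped like the cup but yellow is not meant.

How it is judged:
By the outcome, as a careful person would: the job done as asked, in the order asked, and still so for the second after the job is handed in, with the robot touching nothing.
It also fails if it takes over 72 s, if anything falls off the work surface, if the arm or the gripper's body presses on something with over 40 N, if the wrist force passes 120 N, or if a joint passes its speed limit or range.

## Working session

There is one attempt and no reset: what is moved stays moved. The work goes in short steps, Python scripts to look and compute and a shell command to move; the robot and the scene stay as the last step left them, time stands still between calls to the robot, and variables do not carry over. Pictures are saved under pics/ and viewed, and the job is handed in when it is done.

```bash
ls; mkdir -p pics; python3 - <<'E'
from workcell import manip
import cv2,pickle
print(manip.get_state())
for n in ["scene","top","wrist"]:
    f=manip.grab_frame(n); cv2.imwrite(f"pics/{n}0.png",f["image"]); pickle.dump(f,open(f"{n}0.pkl","wb"))
    print(n,f["fx"],f["fy"],f["cx"],f["cy"],f["rvec"],f["tvec"])
E
```

```text
pics
{'time': 0.0, 'joint_pos': array([-1.24464600e+00,  3.51197443e-01,  1.65243422e+00, -7.61869875e-06,
        1.13906914e+00, -8.46070508e-02]), 'joint_vel': array([-9.06057364e-04, -5.21482809e-04, -1.44351147e-04,  8.15198698e-07,
       -1.43746594e-03,  3.93009900e-05]), 'tau': array([ 8.24814579e-04, -4.97315454e+01, -2.85247940e+01,  7.00083794e-02,
        2.57100369e-02, -6.85797727e-05]), 'eef_pos': array([ 0.21952574, -0.50391865,  0.21811882]), 'eef_rot': array([-3.14150590e+00,  1.10477137e-03, -1.16003570e+00]), 'contact_force': array([-0.6058537 ,  0.29265963,  0.44835933]), 'ft_torque': array([-0.01038792,  0.00738407,  0.06066539]), 'finger_gap': 0.09293213138796676}
scene 513.1494946082012 513.1494946082012 273.4021355297372 200.48622438441245 [ 2.34211336  0.77513985 -0.26031   ] [-0.43146618 -0.16068355  1.70546132]
top 485.0191449956753 485.0191449956753 283.7705037175426 200.74549979793986 [ 2.15976435 -2.11833132  0.15296875] [-0.00185235  0.53345773  1.29651584]
wrist 292.1529993073202 292.1529993073202 283.027011573915 211.35115167335763 [-2.45462571  1.60764886  0.19888533] [-0.54743835 -0.02782516  0.39110532]
```

View pics/scene0.png

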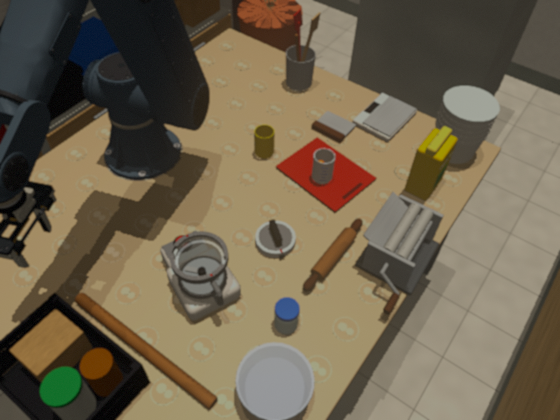

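View pics/top0.png

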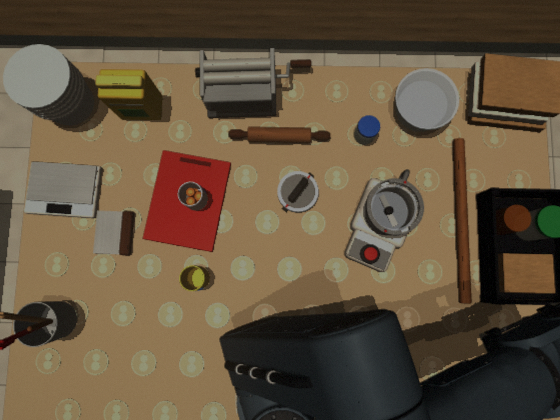

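View pics/wrist0.png

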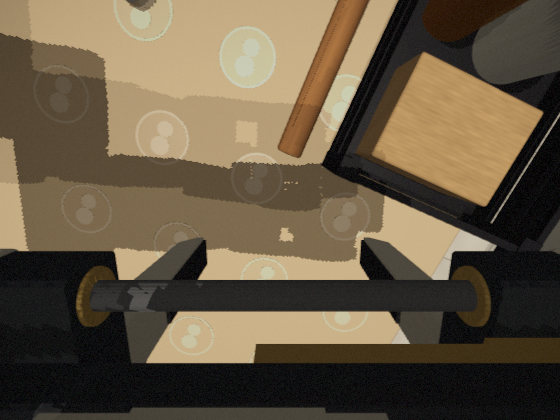

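The top view (up = +x, left = +y) shows:
- white cup with orange chunks on the red board at (192,194)
- yellow decoy cup at (195,278)
- lid at (298,192)
- chopper bowl at (393,207), with the red button at (371,255)

Next I'll enlarge each of these.

```bash
python3 - <<'E'
import cv2,pickle,numpy as np
f=pickle.load(open("top0.pkl","rb")); im=f["image"]
def crop(x0,y0,w,h,s): return cv2.resize(im[y0:y0+h,x0:x0+w],None,fx=s,fy=s,interpolation=cv2.INTER_CUBIC)
cv2.imwrite("pics/c_chop.png",crop(335,160,100,120,5))
a=crop(135,140,110,160,3.5);b=crop(263,155,75,75,5)
o=np.zeros((560,800,3),np.uint8);o[:a.shape[0],:a.shape[1]]=a;o[:b.shape[0],400:400+b.shape[1]]=b
cv2.imwrite("pics/c_cl.png",o)
E
cat > h.py <<'E'
import cv2,numpy as np
def ray(f,u,v,z):
    R=cv2.Rodrigues(np.array(f["rvec"]))[0];t=np.array(f["tvec"]).ravel()
    d=R.T@np.array([(u-f["cx"])/f["fx"],(v-f["cy"])/f["fy"],1]);c=-R.T@t
    return c+d*(z-c[2])/d[2]
def rng(f,u,v):
    R=cv2.Rodrigues(np.array(f["rvec"]))[0];t=np.array(f["tvec"]).ravel()
    d=f["range_z"][int(round(v)),int(round(u))]
    return R.T@(np.array([(u-f["cx"])/f["fx"],(v-f["cy"])/f["fy"],1])*d-t)
def proj(f,p):
    q=cv2.projectPoints(np.array(p,float).reshape(-1,1,3),np.array(f["rvec"]),np.array(f["tvec"]),np.array([[f["fx"],0,f["cx"]],[0,f["fy"],f["cy"]],[0,0,1]]),None)[0]
    return q.reshape(-1,2)
def cloud(f):
    R=cv2.Rodrigues(np.array(f["rvec"]))[0];t=np.array(f["tvec"]).ravel()
    v,u=np.mgrid[:420,:560];z=f["range_z"]
    P=np.stack([(u-f["cx"])/f["fx"]*z,(v-f["cy"])/f["fy"]*z,z],-1)
    return (P-t)@R
E
```

```text
(no output)
```

View pics/c_chop.png

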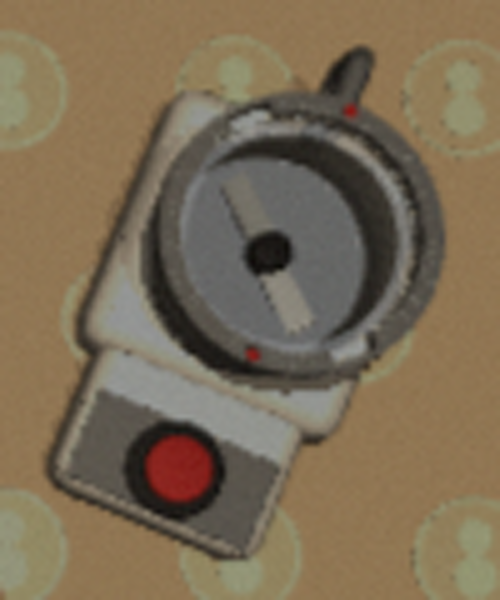

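View pics/c_cl.png

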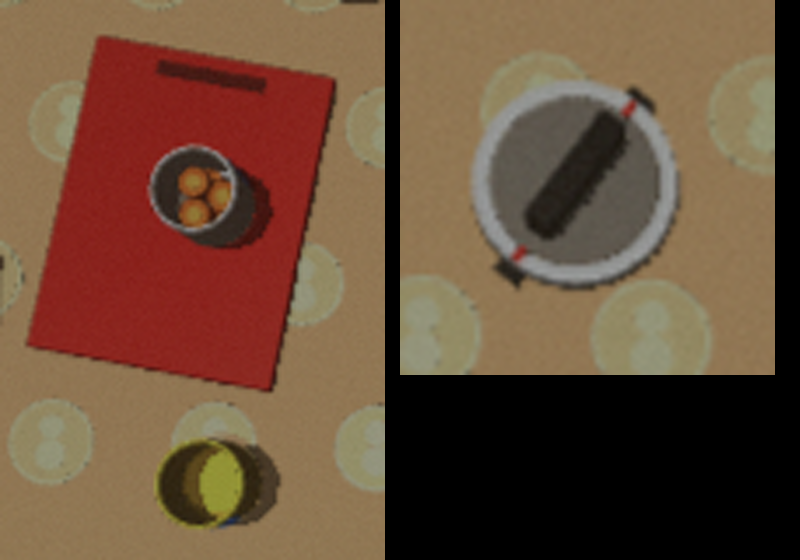

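```bash
python3 - <<'E'
import pickle,numpy as np
from h import *
f=pickle.load(open("top0.pkl","rb"))
def c(x,y,s,x0,y0): return (x+.5)/s-.5+x0,(y+.5)/s-.5+y0
def g(n,u,z): print(n,np.round(u,1),ray(f,*u,z).round(4)); return ray(f,*u,z)
d1=g("dot+x",c(350,111,5,335,160),.168);d2=g("dot-x",c(253,354,5,335,160),.168)
print("axis",(d1+d2)/2,np.linalg.norm(d1-d2),"yaw",np.degrees(np.arctan2(*(d1-d2)[1::-1])))
n1=g("notchA",c(250,122,5,335,160),.160);n2=g("notchB",c(352,348,5,335,160),.160);print((n1+n2)/2,np.linalg.norm(n1-n2),np.degrees(np.arctan2(*(n1-n2)[1::-1])))
b=g("button",c(180,468,5,335,160),.080);print("from axis",np.linalg.norm((b-(d1+d2)/2)[:2]),np.degrees(np.arctan2(*((d1+d2)/2-b)[1::-1])))
g("collar outl",c(301,238,5,335,160),.165)
l1=g("lug1",c(229,110,5,263,155),.026);l2=g("lug2",c(119,254,5,263,155),.026)
print("lid",(l1+l2)/2,np.linalg.norm(l1-l2),np.degrees(np.arctan2(*(l1-l2)[1::-1])))
g("lid outl",c(175,183,5,263,155),.024)
a,e=g("bar a",c(209,122,5,263,155),.062),g("bar b",c(142,227,5,263,155),.062);print((a+e)/2,np.linalg.norm(a-e),np.degrees(np.arctan2(*(a-e)[1::-1])))
g("cup rim",c(193.5,189,3.5,135,140),.107)
for nm,u in [("b1",(98,38)),("b2",(334,78)),("b3",(272,389)),("b4",(28,346))]: g(nm,c(*u,3.5,135,140),.012)
P=cloud(f)
for nm,uv in [("cup",(190,195)),("rim cup",None)]:
    pass
# depth clouds
def reg(cx,cy,r,z0,z1):
    m=(np.hypot(P[...,0]-cx,P[...,1]-cy)<r)&(P[...,2]>z0)&(P[...,2]<z1)&(f["range_z"]>0)
    q=P[m]; print(len(q),q.min(0).round(3),q.max(0).round(3),((q.min(0)+q.max(0))/2).round(4))
cu=ray(f,*c(193.5,189,3.5,135,140),.107);reg(cu[0],cu[1],.05,.10,.12)
ax=(d1+d2)/2;reg(ax[0],ax[1],.076,.16,.175)
li=(l1+l2)/2;reg(li[0],li[1],.08,.05,.07);reg(li[0],li[1],.08,.02,.03)
E
```

```text
dot+x [404.6 181.8] [ 0.5676 -0.2939  0.168 ]
dot-x [385.2 230.4] [ 0.4448 -0.2441  0.168 ]
axis [ 0.50620459 -0.26900832  0.168     ] 0.13251701072998445 yaw -22.094264982003068
notchA [384.6 184. ] [ 0.5626 -0.2455  0.16  ]
notchB [405.  229.2] [ 0.4495 -0.2948  0.16  ]
[ 0.50604848 -0.27014865  0.16      ] 0.123357163775092 23.519476978109005
button [370.6 253.2] [ 0.3923 -0.2228  0.08  ]
from axis 0.12293625764175307 -22.09772774276459
collar outl [394.8 207.2] [ 0.5034 -0.2692  0.165 ]
lug1 [308.4 176.6] [ 0.6054 -0.0591  0.026 ]
lug2 [286.4 205.4] [0.5226 0.001  0.026 ]
lid [ 0.56401551 -0.02904286  0.026     ] 0.10235256087749352 -36.01041917780115
lid outl [297.6 191.2] [ 0.5636 -0.0295  0.024 ]
bar a [304.4 179. ] [ 0.5912 -0.0468  0.062 ]
bar b [291. 200.] [ 0.5325 -0.0113  0.062 ]
[ 0.56184842 -0.02905916  0.062     ] 0.0685874375673414 -31.206734597325482
cup rim [189.9 193.6] [0.5375 0.2547 0.107 ]
b1 [162.6 150.5] [0.6768 0.3587 0.012 ]
b2 [230.1 161.9] [0.6468 0.1641 0.012 ]
b3 [212.4 250.8] [0.3936 0.2041 0.012 ]
b4 [142.6 238.5] [0.4238 0.4    0.012 ]
107 [0.507 0.224 0.1  ] [0.572 0.29  0.114] [0.5393 0.2567 0.1068]
761 [ 0.436 -0.339  0.16 ] [ 0.578 -0.197  0.174] [ 0.5069 -0.2681  0.1669]
183 [ 0.531 -0.054  0.05 ] [ 0.598 -0.003  0.068] [ 0.5644 -0.0285  0.0591]
1004 [ 0.507 -0.084  0.02 ] [0.622 0.028 0.03 ] [ 0.5646 -0.0277  0.025 ]
```

Measurements fit the given sizes: button 123 mm from the axis, cup rim at 107 mm, board yaw consistent. I'll lift, then try a small tilt to learn which way the wrist bends for a sideways grasp of the cup.

```bash
python3 -m crank '[[[0,0,-0.04],[0,0,0]],[[0,0,-0.04],[0,0,0]],[[0,0,-0.02],[0.12,0,0]],[[0,0,0],[0.12,0,0]],[[0,0,0],[0,0,0]]]' 0; python3 -c "
from workcell import manip
s=manip.get_state();print(s['time'],s['joint_pos'].round(3),s['eef_pos'].round(4),s['eef_rot'].round(3))"
```

```text
time: 0.57
eef_pos: [0.2208, -0.5025, 0.3211]
eef_rot: [-2.893, 0.004, -1.155]
contact_force: [0.3, -0.9, -1.2]
finger_gap: 0.0928
0.5667 [-1.364  0.28   1.515  0.246  1.409 -0.256] [ 0.2208 -0.5025  0.3211] [-2.893  0.004 -1.155]
```

```bash
cat >> h.py <<'E'
from scipy.spatial.transform import Rotation as Ro
import json,os
def st():
    from workcell import manip
    s=manip.get_state()
    open('log.jsonl','a').write(json.dumps([list(s['joint_pos']),list(s['eef_pos']),list(s['eef_rot'])])+'\n')
    return s
def show(s=None):
    s=s or st();R=Ro.from_euler('xyz',s['eef_rot']).as_matrix();p=s['eef_pos']
    print('t',round(s['time'],2),'q',s['joint_pos'].round(3),'tcp',p.round(4),'grip',(p-.019*R[:,2]).round(4),'F',s['contact_force'].round(1),'T',s['ft_torque'].round(2),'gap',round(s['finger_gap'],4))
    print(' x',R[:,0].round(3),'y',R[:,1].round(3),'z',R[:,2].round(3))
    return p,R
def to(target,Rt=None,grip=True):
    "world shift in tool axes to bring grasp point (or tcp) to target, keeping/with final Rt"
    p,R=show()
    if Rt is None: Rt=R
    target=np.array(target,float)
    tcp=target+(.019*Rt[:,2] if grip else 0)
    d=R.T@(tcp-p);rv=Ro.from_matrix(R.T@Rt).as_rotvec()
    print(' shift tool',d.round(4),'|',np.linalg.norm(d).round(4),' rotvec tool',rv.round(3),np.degrees(np.linalg.norm(rv)).round(1))
    return d,rv
E
echo '[[-1.244646,0.351197443,1.65243422,0,1.13906914,-0.0846],[0.21952574,-0.50391865,0.21811882],[-3.1415059,0.0011,-1.16003]]' > log.jsonl
python3 - <<'E'
from h import *
to([.32,-.15,.45],grip=False)
E
```

```text
t 0.57 q [-1.364  0.28   1.515  0.246  1.409 -0.256] tcp [ 0.2208 -0.5025  0.3211] grip [ 0.2166 -0.5044  0.3395] F [ 0.3 -0.9 -1.2] T [-0.09  0.1  -0.01] gap 0.0928
 x [ 0.404 -0.915 -0.004] y [-0.887 -0.39  -0.246] z [ 0.224  0.103 -0.969]
 shift tool [-0.2829 -0.2574 -0.0663] | 0.3882  rotvec tool [0. 0. 0.] 0.0
```

```bash
python3 -m crank '[[[0,0,-0.04],[0,0,0]],[[-0.02,-0.018,-0.02],[0,0,0]],[[-0.028,-0.024,0],[0,0,0]],[[-0.028,-0.024,0],[0,0,0]],[[-0.028,-0.024,0],[0,0,0]],[[-0.028,-0.024,0],[0,0,0]]]' 0; python3 -c "
from h import *
show()"
python3 -m crank '[[[-0.028,-0.024,0],[0.1,0,0]],[[-0.028,-0.024,0],[0.1,0,0]],[[-0.028,-0.024,0],[0.1,0,0]],[[-0.028,-0.024,0],[0.1,0,0]],[[-0.028,-0.024,0],[0.1,0,0]]]' 0; python3 -c "
from h import *
show()"
```

```text
time: 1.07
eef_pos: [0.2527, -0.3423, 0.405]
eef_rot: [-2.907, 0.015, -1.168]
contact_force: [0.8, -0.2, 0.4]
finger_gap: 0.0929
t 1.07 q [-1.198 -0.035  1.675  0.234  1.525 -0.042] tcp [ 0.2527 -0.3423  0.405 ] grip [ 0.2487 -0.3443  0.4235] F [ 0.8 -0.2  0.4] T [-0.07  0.07  0.  ] gap 0.0929
 x [ 0.392 -0.92  -0.015] y [-0.896 -0.378 -0.232] z [ 0.208  0.104 -0.973]
time: 1.48
eef_pos: [0.2992, -0.1608, 0.456]
eef_rot: [-2.404, 0.019, -1.164]
contact_force: [0.3, 0.9, 0.8]
finger_gap: 0.0932
t 1.48 q [-1.246 -0.355  1.957  0.734  1.617 -0.069] tcp [ 0.2992 -0.1608  0.456 ] grip [ 0.2876 -0.1661  0.47  ] F [0.3 0.9 0.8] T [-0.1   0.22 -0.02] gap 0.0932
 x [ 0.396 -0.918 -0.019] y [-0.685 -0.281 -0.672] z [ 0.612  0.279 -0.74 ]
```

```bash
cat > kin.py <<'E'
from h import *
from scipy.optimize import least_squares
D=[json.loads(l) for l in open('log.jsonl')]
Q=np.array([d[0] for d in D]);Pm=np.array([d[1] for d in D]);Rm=Ro.from_euler('xyz',[d[2] for d in D])
def fk(q,k):
    a1,dl,h,l2,a3,l3,L=k
    e=lambda ax,a:Ro.from_euler(ax,a)
    R1=e('z',q[0]);R2=R1*e('y',q[1]);R3=R2*e('y',q[2])
    R4=R3*e('z',sg[0]*q[3]);R5=R4*e('y',q[4]);R6=R5*e('z',sg[1]*q[5]+off)
    W=R1.apply([a1,dl,h])+R2.apply([0,0,l2])+R3.apply([a3,0,l3])
    return W+R6.apply([0,0,L]),R6
import itertools
best=None
for s in itertools.product([1,-1],[1,-1]):
  for off in (0,np.pi/2,np.pi,-np.pi/2):
    sg=s
    e=sum((fk(q,[0]*7)[1].inv()*r).magnitude() for q,r in zip(Q,Rm))/len(Q)
    if best is None or e<best[0]: best=(e,s,off)
_,sg,off=best
res=least_squares(lambda k:np.concatenate([fk(q,k)[0]-p for q,p in zip(Q,Pm)]+[1e-4*(np.array(k)-[0,0,.3,.4,0,.4,.25])]),[0,0,.3,.4,0,.4,.25])
K=res.x
lo=np.array([-2.75,-.79,.01,-1.57,.07,-2.87]);hi=np.array([2.75,2.1,2.65,4.71,3.14,2.87])
def ik(p,Rt,q0):
    Rt=Ro.from_matrix(Rt)
    f=lambda q:np.concatenate([(fk(q,K)[0]-p)*10,(fk(q,K)[1].inv()*Rt).as_rotvec()])
    r=least_squares(f,np.clip(q0,lo+1e-3,hi-1e-3),bounds=(lo,hi));return r.x,np.abs(r.fun).max()
if __name__=='__main__':
    print(best,K.round(4),np.sqrt((res.fun**2).mean()))
    for q,p in zip(Q,Pm): print((fk(q,K)[0]-p).round(4))
E
python3 kin.py
```

```text
(4.468677241864311e-06, (1, 1), 3.141592653589793) [0.     0.0465 0.2587 0.4873 0.0407 0.4378 0.2776] 2.855685064843408e-06
[0. 0. 0.]
[-0. -0. -0.]
[-0. -0. -0.]
[0. 0. 0.]
```

```bash
cat > scan.py <<'E'
from kin import *
def RT(psi,tilt=0,roll=0):
    # z horizontal dir psi, pitched down by tilt; y down; then roll about tool z
    z=np.array([np.cos(psi)*np.cos(tilt),np.sin(psi)*np.cos(tilt),-np.sin(tilt)])
    x=np.array([np.sin(psi),-np.cos(psi),0]);y=np.cross(z,x)
    return np.stack([x,y,z],1)@Ro.from_euler('z',roll).as_matrix()
def sol(g,R,seeds):
    out=[]
    for q0 in seeds:
        q,e=ik(np.array(g)+.019*R[:,2],R,q0)
        if e<1e-3 and not any(np.abs(q-o).max()<.02 for o in out): out.append(q)
    return out
seeds=[[a,.5,1.5,b,c,d] for a in(-.5,.5) for b in(-1.2,0,1.57,3) for c in(.5,1.6) for d in (-1,1)]
if __name__=='__main__':
    print('now',Q[-1].round(2))
    for deg in range(-90,140,15):
      for rl in (0,):
        for q in sol([.538,.256,.085],RT(np.radians(deg)),seeds): print('cup',deg,q.round(2))
    for deg in range(-90,140,15):
      for q in sol([.506,-.269,.28],RT(np.radians(deg)),seeds): print('pour',deg,q.round(2))
E
python3 scan.py
```

```text
now [-1.25 -0.35  1.96  0.73  1.62 -0.07]
cup -90 [ 0.7   1.23  1.12 -1.04  2.05 -2.23]
cup -75 [ 0.75  1.16  1.3  -1.18  1.87 -2.19]
cup -60 [ 0.79  1.1   1.49 -1.34  1.71 -2.1 ]
cup -45 [ 0.81  1.05  1.68 -1.55  1.58 -1.99]
cup -30 [ 0.79  1.01  1.85  4.47  1.5  -1.84]
cup -15 [ 0.73  0.99  2.    4.14  1.49 -1.69]
cup 0 [ 0.62  1.    2.13  3.76  1.56 -1.58]
cup 15 [ 0.45  1.01  2.2   3.33  1.64 -1.56]
cup 30 [ 0.25  1.01  2.22  2.86  1.65 -1.59]
cup 45 [ 0.07  1.    2.16  2.43  1.59 -1.59]
cup 60 [-0.04  0.99  2.06  2.06  1.53 -1.49]
cup 75 [-0.09  1.    1.91  1.74  1.53 -1.35]
cup 90 [-0.09  1.03  1.75  1.49  1.6  -1.21]
cup 105 [-0.07  1.08  1.56  1.28  1.73 -1.09]
cup 120 [-0.02  1.14  1.38  1.11  1.88 -1.02]
cup 135 [ 0.04  1.2   1.19  0.97  2.05 -0.97]
pour -90 [-0.11  0.61  1.9   4.62  1.5  -2.2 ]
pour -75 [-0.15  0.54  2.07  4.35  1.37 -2.07]
pour -60 [-0.24  0.48  2.22  4.    1.26 -1.91]
pour -45 [-0.4   0.43  2.32  3.55  1.22 -1.72]
pour -30 [-0.61  0.42  2.37  3.05  1.22 -1.54]
pour -15 [-0.81  0.43  2.34  2.56  1.25 -1.37]
pour 0 [-0.95  0.46  2.25  2.14  1.33 -1.21]
pour 15 [-1.03  0.52  2.11  1.82  1.44 -1.08]
pour 30 [-1.05  0.59  1.95  1.57  1.57 -0.97]
pour 45 [-1.03  0.67  1.77  1.38  1.73 -0.89]
pour 60 [-0.99  0.75  1.59  1.23  1.9  -0.83]
pour 75 [-0.94  0.84  1.41  1.11  2.08 -0.8 ]
pour 90 [-0.87  0.92  1.24  0.99  2.26 -0.8 ]
pour 105 [-0.8   0.99  1.08  0.86  2.44 -0.84]
pour 120 [-0.72  1.05  0.96  0.68  2.6  -0.96]
pour 135 [-0.64  1.09  0.87  0.38  2.73 -1.22]
```

```bash
python3 - <<'E'
from scan import *
Rt=RT(np.radians(60))
d,rv=to([.478,.152,.22],Rt)
# interpolate path check
s=D[-1];p0=np.array(s[1]);R0=Ro.from_euler('xyz',s[2]);q=np.array(s[0])
p1=np.array([.478,.152,.22])+.019*Rt[:,2]
for i in range(1,6):
    a=i/5;R=R0*Ro.from_rotvec(rv*a);q,e=ik(p0+(p1-p0)*a,R.as_matrix(),q);print(a,q.round(2),round(e,5))
E
```

```text
t 1.48 q [-1.246 -0.355  1.957  0.734  1.617 -0.069] tcp [ 0.2992 -0.1608  0.456 ] grip [ 0.2876 -0.1661  0.47  ] F [0.3 0.9 0.8] T [-0.1   0.22 -0.02] gap 0.0932
 x [ 0.396 -0.918 -0.019] y [-0.685 -0.281 -0.672] z [ 0.612  0.279 -0.74 ]
 shift tool [-0.2233 -0.0629  0.3817] | 0.4467  rotvec tool [ 0.798 -0.594 -0.284] 59.3
0.2 [-1.12 -0.33  2.13  0.89  1.53 -0.19] 0.0
0.4 [-0.96 -0.22  2.28  1.09  1.42 -0.38] 0.0
0.6 [-0.75 -0.    2.37  1.33  1.34 -0.69] 0.0
0.8 [-0.54  0.31  2.37  1.59  1.38 -1.06] 0.0
1.0 [-0.33  0.62  2.27  1.75  1.52 -1.33] 0.0
```

```bash
python3 -m crank '[[[0,0,0],[0.089,-0.066,-0.032]],[[0,0,0.01],[0.089,-0.066,-0.032]],[[0,0,0.02],[0.089,-0.066,-0.032]],[[0,0,0.02],[0.089,-0.066,-0.032]],[[0,0,0.02],[0.089,-0.066,-0.032]],[[0,0,0.02],[0.089,-0.066,-0.032]],[[0,0,0.02],[0.089,-0.066,-0.032]],[[0,0,0.02],[0.089,-0.066,-0.032]],[[0,0,0.02],[0.089,-0.066,-0.032]]]' 0; python3 - <<'E'
from scan import *
to([.478,.152,.22],RT(np.radians(60)))
E
```

```text
time: 2.23
eef_pos: [0.3934, -0.0516, 0.3983]
eef_rot: [-1.564, -0.01, -0.499]
contact_force: [-0.2, -0.9, -0.2]
finger_gap: 0.0929
t 2.23 q [-0.966  0.226  2.127  1.234  1.901 -0.847] tcp [ 0.3934 -0.0516  0.3983] grip [ 0.3843 -0.0683  0.3981] F [-0.2 -0.9 -0.2] T [-0.38  0.18  0.  ] gap 0.0929
 x [ 0.878 -0.479  0.01 ] y [ 0.012  0.001 -1.   ] z [0.479 0.878 0.007]
 shift tool [-0.0245  0.1797  0.237 ] | 0.2984  rotvec tool [-0.007  0.024  0.01 ] 1.6
```

```bash
python3 -m crank '[[[-0.003,0.021,0.027],[-0.007,0.024,0.01]],[[-0.003,0.021,0.027],[0,0,0]],[[-0.003,0.021,0.027],[0,0,0]],[[-0.003,0.021,0.027],[0,0,0]],[[-0.003,0.021,0.027],[0,0,0]],[[-0.003,0.021,0.027],[0,0,0]],[[-0.003,0.021,0.027],[0,0,0]],[[-0.003,0.021,0.027],[0,0,0]],[[-0.003,0.012,0.02],[0,0,0]],[[0,0,0],[0,0,0]]]' 0; python3 - <<'E'
from scan import *
from workcell import manip
to([.478,.152,.083],RT(np.radians(60)))
for n in ("wrist","scene"):
    f=manip.grab_frame(n);cv2.imwrite(f"pics/{n}1.png",f["image"]);print(n,proj(f,[[.538,.256,.107],[.538,.256,.012]]))
E
```

```text
time: 3.07
eef_pos: [0.4767, 0.1915, 0.1973]
eef_rot: [-1.594, 0.034, -0.481]
contact_force: [0.0, 0.6, 0.8]
finger_gap: 0.0928
t 3.07 q [-0.288  0.669  2.272  1.756  1.51  -1.34 ] tcp [0.4767 0.1915 0.1973] grip [0.4679 0.1747 0.1978] F [0.  0.6 0.8] T [-0.36  0.17  0.01] gap 0.0928
 x [ 0.886 -0.463 -0.034] y [-0.041 -0.005 -0.999] z [ 0.462  0.886 -0.023]
 shift tool [ 0.0241  0.1139 -0.0128] | 0.1171  rotvec tool [ 0.024  0.042 -0.033] 3.4
wrist [[312.46725242 304.08849276]
 [313.26096593 383.94464329]]
scene [[324.49751668 155.36360211]
 [321.77303131 176.46078318]]
```

View pics/wrist1.png

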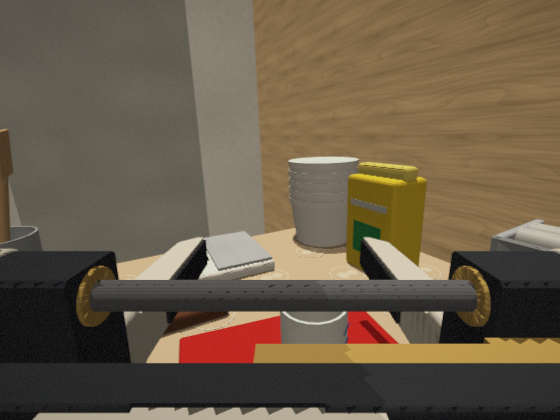

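View pics/scene1.png

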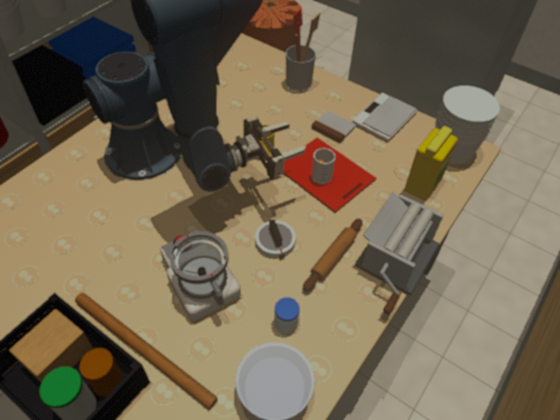

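Wrist view: white cup rim at (312,310) between the fingers, where the projection predicts it. The wrist housing is bulky, so I'll pitch the tool 15° down to keep it off the table.

```bash
python3 - <<'E'
from scan import *
Rt=RT(np.radians(60),np.radians(15))
to(np.array([.538,.256,.083])-.11*Rt[:,2],Rt)
q,e=ik(np.array([.538,.256,.083])+.019*Rt[:,2],Rt,Q[-1]);print(q.round(2),e)
E
```

```text
t 3.17 q [-0.293  0.665  2.273  1.752  1.512 -1.338] tcp [0.4769 0.1892 0.1993] grip [0.4681 0.1724 0.1997] F [1.1 1.1 0.5] T [-0.42  0.11 -0.02] gap 0.0929
 x [ 0.885 -0.465 -0.032] y [-0.038 -0.004 -0.999] z [ 0.464  0.885 -0.021]
 shift tool [0.0224 0.0921 0.0017] | 0.0948  rotvec tool [-0.24   0.044 -0.026] 14.1
[-0.02  0.83  2.1   2.02  1.21 -1.37] 1.5710793777046206e-11
```

```bash
python3 -m crank '[[[0.006,0.02,0],[-0.08,0.015,-0.009]],[[0.006,0.025,0],[-0.08,0.015,-0.009]],[[0.006,0.02,0],[-0.08,0.015,-0.009]],[[0.004,0.015,0],[0,0,0]],[[0,0,0],[0,0,0]]]' 0; python3 - <<'E'
from scan import *
Rt=RT(np.radians(60),np.radians(15))
to(np.array([.538,.256,.083]),Rt)
from workcell import manip
f=manip.grab_frame("wrist");cv2.imwrite("pics/wrist2.png",f["image"]);print(proj(f,[[.538,.256,.107],[.538,.256,.012]]))
E
```

```text
time: 3.58
eef_pos: [0.489, 0.1662, 0.12]
eef_rot: [-1.845, -0.004, -0.523]
contact_force: [0.2, -0.1, -0.0]
finger_gap: 0.0928
t 3.58 q [-0.31   0.697  2.248  1.726  1.26  -1.373] tcp [0.489  0.1662 0.12  ] grip [0.4799 0.1504 0.1251] F [ 0.2 -0.1 -0. ] T [-0.4   0.16  0.05] gap 0.0928
 x [ 0.866 -0.499  0.004] y [-0.132 -0.237 -0.963] z [ 0.482  0.833 -0.271]
 shift tool [-0.0026  0.0077  0.1274] | 0.1277  rotvec tool [ 0.012 -0.     0.004] 0.7
[[281.32171427 196.92298428]
 [281.33557993 274.90919544]]
```

View pics/wrist2.png

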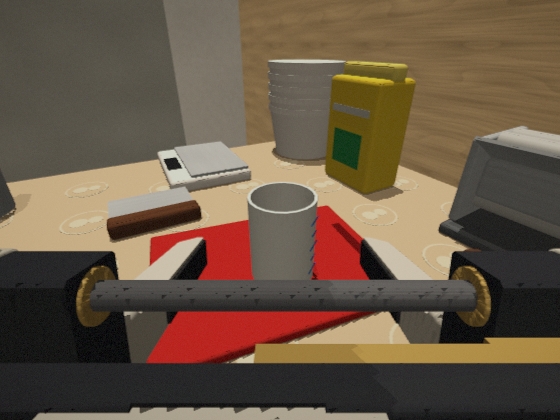

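The cup is centred between the fingers, rim centre (283,198) against a predicted (281,197). Moving in.

```bash
python3 -m crank '[[[-0.001,0.003,0.02],[0.012,0,0.004]],[[-0.001,0.003,0.025],[0,0,0]],[[0,0.002,0.025],[0,0,0]],[[0,0,0.025],[0,0,0]],[[0,0,0.02],[0,0,0]],[[0,0,0.01],[0,0,0]],[[0,0,0],[0,0,0]]]' 0; python3 - <<'E'
from scan import *
Rt=RT(np.radians(60),np.radians(15))
to(np.array([.538,.256,.083]),Rt)
E
```

```text
time: 4.22
eef_pos: [0.5507, 0.2709, 0.0884]
eef_rot: [-1.823, -0.0, -0.529]
contact_force: [0.8, 0.4, 0.5]
finger_gap: 0.0928
t 4.22 q [-0.018  0.814  2.098  2.018  1.213 -1.358] tcp [0.5507 0.2709 0.0884] grip [0.5414 0.255  0.0931] F [0.8 0.4 0.5] T [-0.39  0.16  0.02] gap 0.0928
 x [ 0.863 -0.505  0.   ] y [-0.125 -0.215 -0.968] z [ 0.489  0.836 -0.249]
 shift tool [-0.0035  0.0102  0.0017] | 0.0109  rotvec tool [-0.01  -0.006 -0.001] 0.7
```

```bash
python3 -m crank '[[[-0.003,0.01,0.003],[-0.01,-0.006,0]],[[0,0.003,0],[0,0,0]],[[0,0,0],[0,0,0]]]' 0; python3 -m crank '[[[0,0,0],[0,0,0]],[[0,0,0],[0,0,0]],[[0,0,0],[0,0,0]],[[0,0,0],[0,0,0]],[[0,0,0],[0,0,0]],[[0,0,0],[0,0,0]],[[0,0,0],[0,0,0]],[[0,0,0],[0,0,0]]]' 255 30; python3 - <<'E'
from scan import *
show()
E
```

```text
time: 4.47
eef_pos: [0.547, 0.2706, 0.0758]
eef_rot: [-1.832, 0.001, -0.523]
contact_force: [-0.1, 0.1, 0.6]
finger_gap: 0.0929
time: 5.13
eef_pos: [0.5468, 0.2677, 0.0759]
eef_rot: [-1.833, 0.002, -0.527]
contact_force: [0.9, 0.4, -0.8]
finger_gap: 0.0662
t 5.13 q [-0.026  0.838  2.1    2.013  1.215 -1.377] tcp [0.5468 0.2677 0.0759] grip [0.5376 0.2519 0.0808] F [ 0.9  0.4 -0.8] T [-0.51  0.21 -0.03] gap 0.0662
 x [ 0.864 -0.503 -0.002] y [-0.132 -0.223 -0.966] z [ 0.485  0.835 -0.259]
```

```bash
python3 -m crank '[[[0,-0.015,-0.004],[0,0,0]],[[0,-0.025,-0.007],[0,0,0]],[[0,-0.035,-0.009],[0,0,0]],[[0,-0.035,-0.009],[0,0,0]],[[0,-0.035,-0.009],[0,0,0]],[[0,-0.025,-0.007],[0,0,0]]]' 255 30; python3 - <<'E'
from scan import *
p,R=show()
ax=np.array([.506,-.269])
for psi in (30,45,60):
  for tilt in (0,15):
    R0=RT(np.radians(psi),np.radians(tilt));x=R0[:,0]
    zh=np.array([np.cos(np.radians(psi)),np.sin(np.radians(psi)),0])
    g=np.array([*ax,.255])-.03*x-.008*zh
    q=Q[-1]
    for th in (0,60,100,130,150):
        Rt=RT(np.radians(psi),np.radians(tilt),np.radians(th))
        q,e=ik(g+.019*Rt[:,2],Rt,q)
        up=Ro.from_rotvec(np.radians(th)*Rt[:,2]).apply([0,0,1])
        rim=g+.026*up
        a=np.linspace(0,6.28,60);e1=Rt[:,0];e2=np.cross(up,e1)
        rr=rim+.033*(np.outer(np.cos(a),e1)+np.outer(np.sin(a),e2));l=rr[rr[:,2].argmin()]
        print(psi,tilt,th,q.round(2),round(e,4),'incl',np.degrees(np.arccos(up[2])).round(0),'rim c',(rim-[*ax,0]).round(3),'low',(l-[*ax,0]).round(3))
E
```

```text
time: 5.63
eef_pos: [0.5461, 0.2682, 0.2509]
eef_rot: [-1.843, 0.013, -0.528]
contact_force: [1.4, 0.3, -1.6]
finger_gap: 0.0661
t 5.63 q [-0.024  0.405  2.122  1.829  1.063 -0.94 ] tcp [0.5461 0.2682 0.2509] grip [0.5369 0.2523 0.256 ] F [ 1.4  0.3 -1.6] T [-0.56  0.21 -0.03] gap 0.0661
 x [ 0.864 -0.504 -0.013] y [-0.146 -0.226 -0.963] z [ 0.482  0.834 -0.269]
30 0 0 [-1.07  0.61  2.03  1.55  1.58 -1.07] 0.0 incl 0.0 rim c [-0.022  0.022  0.281] low [-0.005 -0.007  0.281]
30 0 60 [-1.07  0.61  2.03  1.55  1.58 -0.02] 0.0 incl 60.0 rim c [-0.011  0.002  0.268] low [-0.002 -0.012  0.239]
30 0 100 [-1.07  0.61  2.03  1.55  1.58  0.68] 0.0 incl 100.0 rim c [-0.009 -0.     0.25 ] low [-0.012  0.005  0.218]
30 0 130 [-1.07  0.61  2.03  1.55  1.58  1.2 ] 0.0 incl 130.0 rim c [-0.012  0.005  0.238] low [-0.023  0.023  0.213]
30 0 150 [-1.07  0.61  2.03  1.55  1.58  1.55] 0.0 incl 150.0 rim c [-0.015  0.011  0.232] low [-0.03   0.035  0.216]
30 15 0 [-1.05  0.47  2.01  1.41  1.37 -0.9 ] 0.0 incl 0.0 rim c [-0.022  0.022  0.281] low [-0.005 -0.007  0.281]
30 15 60 [-1.05  0.47  2.01  1.41  1
[... 2080 characters left out ...]
150 [-1.03  0.76  1.66  1.18  1.89  1.7 ] 0.0 incl 150.0 rim c [-0.019  0.002  0.232] low [-0.043  0.016  0.216]
60 15 0 [-1.01  0.65  1.66  1.04  1.73 -0.85] 0.0 incl 0.0 rim c [-0.03   0.008  0.281] low [-0.001 -0.008  0.281]
60 15 60 [-1.01  0.65  1.66  1.04  1.73  0.2 ] 0.0 incl 58.0 rim c [-0.013 -0.006  0.269] low [ 0.    -0.018  0.241]
60 15 100 [-1.01  0.65  1.66  1.04  1.73  0.9 ] 0.0 incl 95.0 rim c [-0.012 -0.011  0.253] low [-0.014 -0.008  0.22 ]
60 15 130 [-1.01  0.65  1.66  1.04  1.73  1.42] 0.0 incl 122.0 rim c [-0.019 -0.011  0.241] low [-0.027  0.005  0.213]
60 15 150 [-1.01  0.65  1.66  1.04  1.73  1.77] 0.0 incl 138.0 rim c [-0.025 -0.009  0.236] low [-0.033  0.015  0.214]
```

```bash
python3 - <<'E'
from scan import *
R0=RT(np.radians(60),np.radians(15))
g=np.array([.506,-.269,.255])-.028*R0[:,0]-.008*np.array([.5,.866,0]);print(g)
to(g,R0)
E
```

```text
[ 0.47775129 -0.261928    0.255     ]
t 5.63 q [-0.024  0.405  2.122  1.829  1.063 -0.94 ] tcp [0.5461 0.2682 0.2509] grip [0.5369 0.2523 0.256 ] F [ 1.4  0.3 -1.6] T [-0.56  0.21 -0.03] gap 0.0661
 x [ 0.864 -0.504 -0.013] y [-0.146 -0.226 -0.963] z [ 0.482  0.834 -0.269]
 shift tool [ 0.208   0.1255 -0.4571] | 0.5176  rotvec tool [ 0.01  -0.001 -0.014] 1.0
```

```bash
python3 -m crank '[[[0.004,0.002,-0.009],[0.01,0,-0.014]],[[0.008,0.005,-0.018],[0,0,0]],[[0.013,0.008,-0.028],[0,0,0]],[[0.013,0.008,-0.028],[0,0,0]],[[0.013,0.008,-0.028],[0,0,0]],[[0.013,0.008,-0.028],[0,0,0]],[[0.013,0.008,-0.028],[0,0,0]],[[0.013,0.008,-0.028],[0,0,0]],[[0.013,0.008,-0.028],[0,0,0]],[[0.013,0.008,-0.028],[0,0,0]],[[0.013,0.008,-0.028],[0,0,0]],[[0.013,0.008,-0.028],[0,0,0]],[[0.013,0.008,-0.028],[0,0,0]],[[0.013,0.008,-0.028],[0,0,0]],[[0.013,0.008,-0.028],[0,0,0]],[[0.013,0.008,-0.028],[0,0,0]],[[0.008,0.005,-0.018],[0,0,0]],[[0.004,0.002,-0.009],[0,0,0]],[[0,0,0],[0,0,0]]]' 255 30; python3 - <<'E'
from scan import *
R0=RT(np.radians(60),np.radians(15))
g=np.array([.506,-.269,.245])-.028*R0[:,0]-.008*np.array([.5,.866,0])
to(g,R0)
E
```

```text
time: 7.22
eef_pos: [0.4868, -0.2589, 0.2508]
eef_rot: [-1.833, -0.007, -0.517]
contact_force: [-0.5, -0.4, -0.6]
finger_gap: 0.066
t 7.22 q [-1.024  0.667  1.623  1.034  1.752 -0.844] tcp [ 0.4868 -0.2589  0.2508] grip [ 0.4777 -0.2748  0.2557] F [-0.5 -0.4 -0.6] T [-0.61  0.26  0.02] gap 0.066
 x [ 0.869 -0.494  0.007] y [-0.122 -0.229 -0.966] z [ 0.479  0.839 -0.26 ]
 shift tool [-0.0063  0.0074  0.0136] | 0.0167  rotvec tool [0.001 0.005 0.009] 0.6
```

```bash
python3 -m crank '[[[-0.006,0.007,0.013],[0,0,0.01]],[[0,0,0],[0,0,0]]]' 255 30; python3 - <<'E'
from scan import *
from workcell import manip
show()
for n in ("top","scene"):
    f=manip.grab_frame(n);u,v=proj(f,[.506,-.269,.2])[0].astype(int);u0=max(0,u-65);v0=max(0,v-65)
    cv2.imwrite(f"pics/{n}3.png",cv2.resize(f["image"][v0:v0+130,u0:u0+130],None,fx=4,fy=4,interpolation=cv2.INTER_CUBIC))
E
```

```text
time: 7.38
eef_pos: [0.4867, -0.2463, 0.2398]
eef_rot: [-1.834, 0.003, -0.52]
contact_force: [-0.0, -0.3, -0.4]
finger_gap: 0.0662
t 7.38 q [-1.013  0.669  1.656  1.037  1.727 -0.859] tcp [ 0.4867 -0.2463  0.2398] grip [ 0.4776 -0.2622  0.2447] F [-0.  -0.3 -0.4] T [-0.59  0.24  0.  ] gap 0.0662
 x [ 0.868 -0.497 -0.003] y [-0.132 -0.224 -0.966] z [ 0.479  0.838 -0.26 ]
```

View pics/top3.png

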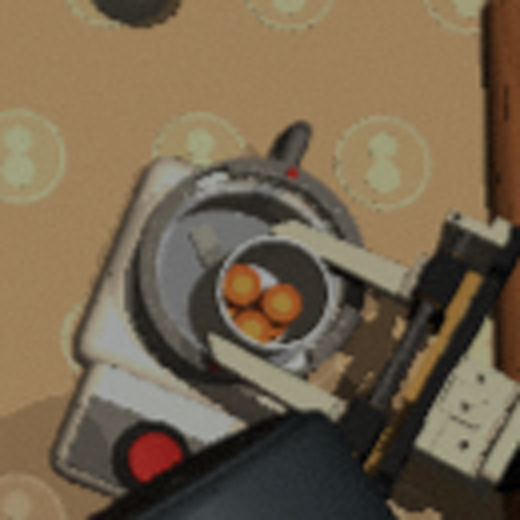

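View pics/scene3.png

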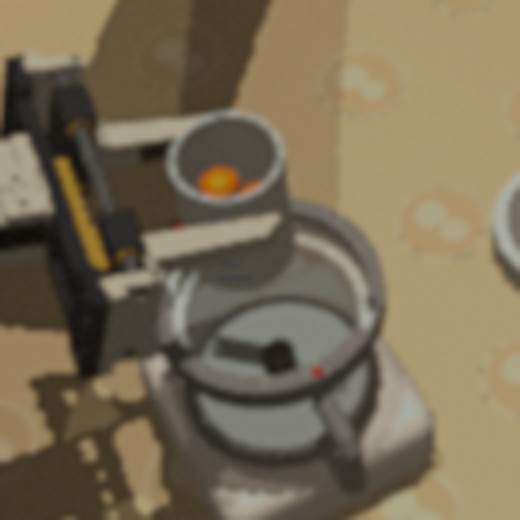

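The cup is over the bowl at crop (275,290), offset toward the base side as planned, and will tip toward the centre. Pouring now.

```bash
python3 -m crank '[[[0,0,0],[0,0,0.06]],[[0,0,0],[0,0,0.1]],[[0,0,0],[0,0,0.1]],[[0,0,0],[0,0,0.1]],[[0,0,0],[0,0,0.1]],[[0,0,0],[0,0,0.1]],[[0,0,0],[0,0,0.1]],[[0,0,0],[0,0,0.1]],[[0,0,0],[0,0,0.1]],[[0,0,0],[0,0,0.08]],[[0,0,0],[0,0,0.07]],[[0,0,0],[0,0,0.06]],[[0,0,0],[0,0,0.06]],[[0,0,0],[0,0,0.06]],[[0,0,0],[0,0,0.06]],[[0,0,0],[0,0,0.06]],[[0,0,0],[0,0,0.06]],[[0,0,0],[0,0,0.06]],[[0,0,0],[0,0,0.06]],[[0,0,0],[0,0,0.06]]]' 255 30; python3 - <<'E'
from scan import *
from workcell import manip
show()
for n in ("top","scene"):
    f=manip.grab_frame(n);u,v=proj(f,[.506,-.269,.2])[0].astype(int);u0=max(0,u-65);v0=max(0,v-65)
    cv2.imwrite(f"pics/{n}4.png",cv2.resize(f["image"][v0:v0+130,u0:u0+130],None,fx=4,fy=4,interpolation=cv2.INTER_CUBIC))
E
```

```text
time: 9.15
eef_pos: [0.4909, -0.2438, 0.2538]
eef_rot: [3.007, 1.301, -2.222]
contact_force: [-0.4, 0.1, -0.7]
finger_gap: 0.066
t 9.15 q [-1.002  0.648  1.644  1.04   1.738  0.773] tcp [ 0.4909 -0.2438  0.2538] grip [ 0.482  -0.2598  0.2588] F [-0.4  0.1 -0.7] T [-0.55  0.37 -0.04] gap 0.066
 x [-0.162 -0.212 -0.964] y [-0.867  0.497  0.036] z [ 0.472  0.841 -0.265]
```

View pics/top4.png

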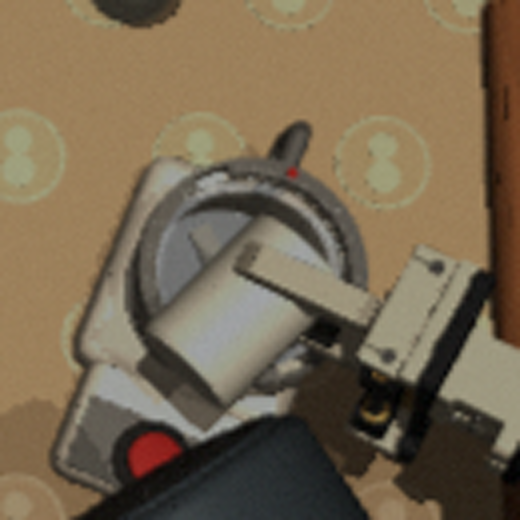

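View pics/scene4.png

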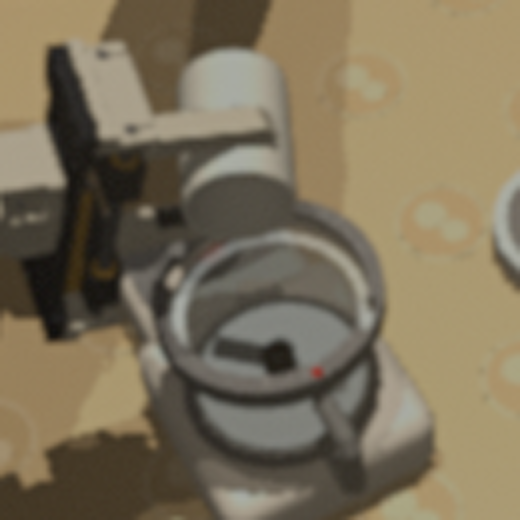

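Cup is at about horizontal with nothing out yet, and its lip is over the bowl. Lowering slightly and continuing the roll.

```bash
python3 -m crank '[[[0.006,0,0],[0,0,0.05]],[[0.006,0,0],[0,0,0.05]],[[0,0,0],[0,0,0.05]],[[0,0,0],[0,0,0.05]],[[0,0,0],[0,0,0.05]],[[0,0,0],[0,0,0.05]],[[0,0,0],[0,0,0.05]],[[0,0,0],[0,0,0.05]],[[0,0,0],[0,0,0.06]],[[0,0,0],[0,0,0.06]],[[0,0,0],[0,0,0.06]],[[0,0,0],[0,0,0.06]],[[0,0,0],[0,0,0.06]],[[0,0,0],[0,0,0.06]],[[0,0,0],[0,0,0.06]],[[0,0,0],[0,0,0.06]],[[0,0,0],[0,0,0]],[[0,0,0],[0,0,0]]]' 255 30; python3 - <<'E'
from scan import *
from workcell import manip
show()
for n in ("top","scene"):
    f=manip.grab_frame(n);u,v=proj(f,[.506,-.269,.2])[0].astype(int);u0=max(0,u-65);v0=max(0,v-65)
    cv2.imwrite(f"pics/{n}5.png",cv2.resize(f["image"][v0:v0+130,u0:u0+130],None,fx=4,fy=4,interpolation=cv2.INTER_CUBIC))
E
```

```text
time: 10.75
eef_pos: [0.4905, -0.2445, 0.2482]
eef_rot: [1.909, 0.641, 2.842]
contact_force: [-0.5, 0.4, -0.8]
finger_gap: 0.0662
t 10.75 q [-1.003  0.658  1.642  1.034  1.736  1.629] tcp [ 0.4905 -0.2445  0.2482] grip [ 0.4816 -0.2605  0.2532] F [-0.5  0.4 -0.8] T [-0.39  0.31  0.01] gap 0.0662
 x [-0.766  0.236 -0.598] y [-0.441  0.484  0.756] z [ 0.468  0.843 -0.266]
```

View pics/top5.png

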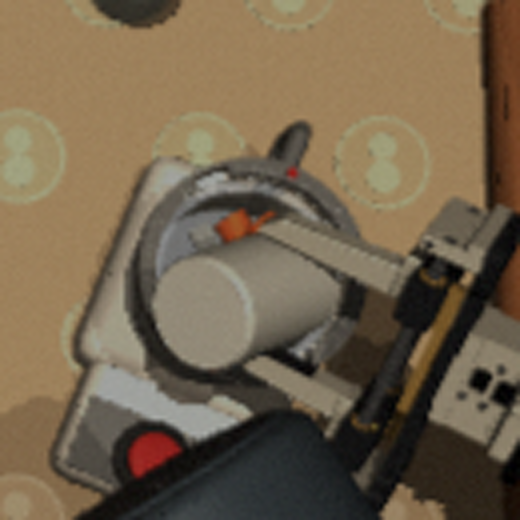

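View pics/scene5.png

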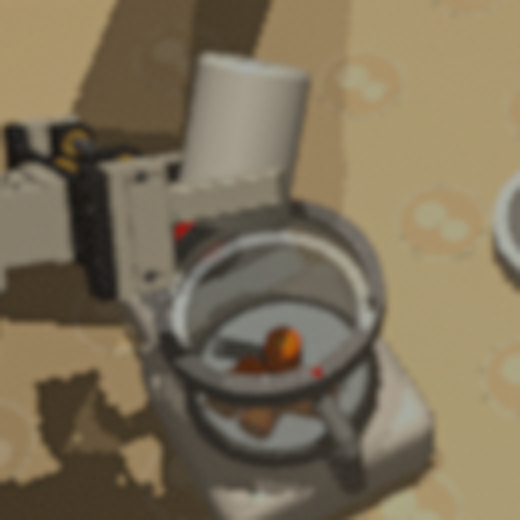

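Carrots are in the bowl (scene crop around (280,350)). I'll tip a little further with a small shake, then look again.

```bash
python3 -m crank '[[[0,0,0],[0,0,0.08]],[[0,0,0],[0,0,0.08]],[[0,0,0],[0,0,0.08]],[[0,0,0],[0,0,0.08]],[[0,0,0],[0,0,-0.06]],[[0,0,0],[0,0,0.06]],[[0,0,0],[0,0,0]],[[0,0,0],[0,0,0]]]' 255 30; python3 - <<'E'
from scan import *
from workcell import manip
show()
for n in ("top","scene"):
    f=manip.grab_frame(n);u,v=proj(f,[.506,-.269,.2])[0].astype(int);u0=max(0,u-65);v0=max(0,v-65)
    cv2.imwrite(f"pics/{n}6.png",cv2.resize(f["image"][v0:v0+130,u0:u0+130],None,fx=4,fy=4,interpolation=cv2.INTER_CUBIC))
E
```

```text
time: 11.52
eef_pos: [0.4906, -0.2444, 0.2487]
eef_rot: [1.857, 0.338, 2.732]
contact_force: [0.9, -0.3, -0.7]
finger_gap: 0.0663
t 11.52 q [-1.002  0.657  1.642  1.035  1.737  1.948] tcp [ 0.4906 -0.2444  0.2487] grip [ 0.4817 -0.2604  0.2538] F [ 0.9 -0.3 -0.7] T [-0.4   0.2   0.04] gap 0.0663
 x [-0.866  0.376 -0.331] y [-0.179  0.385  0.905] z [ 0.468  0.843 -0.266]
```

View pics/scene6.png

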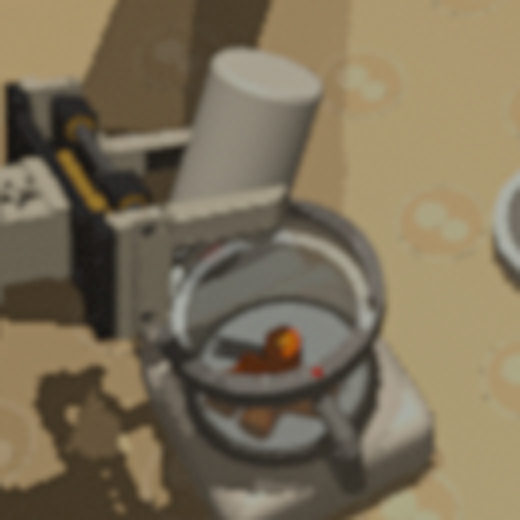

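```bash
python3 -m crank '[[[0,0,0],[0,0,-0.12]],[[0,0,0],[0,0,-0.12]],[[0,0,0],[0,0,-0.12]],[[0,0,0],[0,0,-0.12]],[[0,0,0],[0,0,-0.12]],[[0,0,0],[0,0,-0.12]],[[0,0,0],[0,0,-0.12]],[[0,0,0],[0,0,-0.12]],[[0,0,0],[0,0,-0.12]],[[0,0,0],[0,0,-0.12]],[[0,0,0],[0,0,-0.12]],[[0,0,0],[0,0,-0.12]],[[0,0,0],[0,0,-0.12]],[[0,0,0],[0,0,-0.12]],[[0,0,0],[0,0,-0.12]],[[0,0,0],[0,0,-0.12]],[[0,0,0],[0,0,-0.12]],[[0,0,0],[0,0,-0.12]],[[0,0,0],[0,0,-0.12]],[[0,0,0],[0,0,-0.12]]]' 255 30; python3 - <<'E'
from scan import *
R0=RT(np.radians(60),np.radians(15))
to([.5376,.2519,.26],R0)
E
```

```text
time: 13.28
eef_pos: [0.4907, -0.2444, 0.249]
eef_rot: [-1.851, 0.283, -0.587]
contact_force: [-0.5, -0.1, -0.6]
finger_gap: 0.0659
t 13.28 q [-1.002  0.657  1.642  1.035  1.737 -0.548] tcp [ 0.4907 -0.2444  0.249 ] grip [ 0.4818 -0.2604  0.254 ] F [-0.5 -0.1 -0.6] T [-0.48  0.22  0.01] gap 0.0659
 x [ 0.8   -0.532 -0.279] y [-0.377 -0.082 -0.923] z [ 0.468  0.843 -0.266]
 shift tool [-0.2291 -0.0687  0.4564] | 0.5152  rotvec tool [ 0.01   0.015 -0.29 ] 16.6
```

```bash
python3 -m crank '[[[0,0,0],[0.005,0.007,-0.1]],[[0,0,0],[0.005,0.007,-0.1]],[[0,0,0],[0,0,-0.09]],[[-0.006,-0.004,0.014],[0,0,0]],[[-0.013,-0.008,0.028],[0,0,0]],[[-0.013,-0.008,0.028],[0,0,0]],[[-0.013,-0.008,0.028],[0,0,0]],[[-0.013,-0.008,0.028],[0,0,0]],[[-0.013,-0.008,0.028],[0,0,0]],[[-0.013,-0.008,0.028],[0,0,0]],[[-0.013,-0.008,0.028],[0,0,0]],[[-0.013,-0.008,0.028],[0,0,0]],[[-0.013,-0.008,0.028],[0,0,0]],[[-0.013,-0.008,0.028],[0,0,0]],[[-0.013,-0.008,0.028],[0,0,0]],[[-0.013,-0.008,0.028],[0,0,0]],[[-0.013,-0.008,0.028],[0,0,0]],[[-0.013,-0.008,0.028],[0,0,0]],[[-0.013,-0.008,0.028],[0,0,0]],[[0,0,0],[0,0,0]]]' 255 30; python3 - <<'E'
from scan import *
from workcell import manip
R0=RT(np.radians(60),np.radians(15))
to([.5376,.2519,.082],R0)
f=manip.grab_frame("top");a=[]
for c in ([.506,-.269,.1],[.5376,.25,.25]):
    u,v=proj(f,c)[0].astype(int);u0=max(0,u-40);v0=max(0,v-40)
    a.append(cv2.resize(f["image"][v0:v0+80,u0:u0+80],(400,400),interpolation=cv2.INTER_CUBIC))
cv2.imwrite("pics/top7.png",np.hstack(a))
E
```

```text
time: 14.95
eef_pos: [0.5391, 0.2667, 0.2479]
eef_rot: [-1.835, -0.06, -0.515]
contact_force: [-0.5, -0.4, -0.1]
finger_gap: 0.0659
t 14.95 q [-0.027  0.405  2.146  1.85   1.074 -1.045] tcp [0.5391 0.2667 0.2479] grip [0.5298 0.2509 0.2529] F [-0.5 -0.4 -0.1] T [-0.47  0.23 -0.04] gap 0.0659
 x [ 0.869 -0.492  0.06 ] y [-0.079 -0.256 -0.964] z [ 0.489  0.832 -0.261]
 shift tool [-0.0041  0.1637  0.0492] | 0.171  rotvec tool [ 0.002 -0.008  0.06 ] 3.5
```

View pics/top7.png

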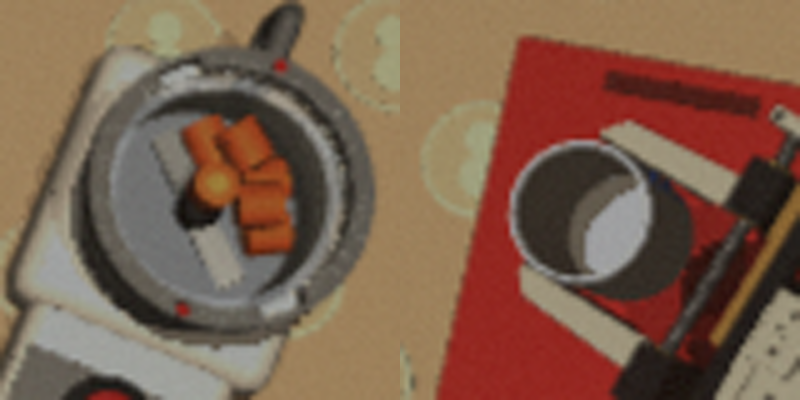

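The cup is empty. Six carrots in the bowl: crop (205,140), (247,138), (262,175), (262,205), (268,240), (215,185). Lowering the cup.

```bash
python3 -m crank '[[[0,0.015,0.005],[0,-0.004,0.03]],[[0,0.03,0.009],[0,-0.004,0.03]],[[0,0.035,0.01],[0,0,0]],[[0,0.035,0.01],[0,0,0]],[[0,0.025,0.007],[0,0,0]],[[0,0,0],[0,0,0]]]' 255 30; python3 - <<'E'
from scan import *
R0=RT(np.radians(60),np.radians(15))
to([.5376,.2519,.082],R0)
E
```

```text
time: 15.5
eef_pos: [0.5459, 0.2633, 0.1003]
eef_rot: [-1.83, -0.013, -0.526]
contact_force: [-0.4, 0.7, -1.7]
finger_gap: 0.0661
t 15.5 q [-0.036  0.778  2.118  1.992  1.203 -1.352] tcp [0.5459 0.2633 0.1003] grip [0.5366 0.2474 0.1051] F [-0.4  0.7 -1.7] T [-0.47  0.25  0.03] gap 0.0661
 x [ 0.865 -0.502  0.013] y [-0.118 -0.227 -0.967] z [ 0.488  0.834 -0.256]
 shift tool [-0.0018  0.0213  0.0102] | 0.0237  rotvec tool [-0.003 -0.006  0.012] 0.8
```

```bash
python3 -m crank '[[[0,0.012,0.004],[0,-0.006,0.012]],[[0,0.006,0.003],[0,0,0]],[[0,0.003,0.001],[0,0,0]],[[0,0,0],[0,0,0]]]' 255 30; python3 - <<'E'
from scan import *
R0=RT(np.radians(60),np.radians(15))
to([.5376,.2519,.081],R0)
E
```

```text
time: 15.83
eef_pos: [0.5489, 0.2625, 0.0797]
eef_rot: [-1.828, -0.001, -0.527]
contact_force: [-0.7, -0.5, 0.0]
finger_gap: 0.0659
t 15.83 q [-0.039  0.832  2.098  1.999  1.22  -1.373] tcp [0.5489 0.2625 0.0797] grip [0.5397 0.2466 0.0845] F [-0.7 -0.5  0. ] T [-0.45  0.24 -0.  ] gap 0.0659
 x [ 0.865 -0.503  0.001] y [-0.127 -0.22  -0.967] z [ 0.486  0.836 -0.254]
 shift tool [-0.0045  0.0026  0.0042] | 0.0067  rotvec tool [-0.005 -0.003  0.   ] 0.3
```

```bash
python3 -m crank '[[[0,0.003,0.001],[-0.005,-0.003,0]],[[0,0.001,0],[0,0,0]],[[0,0,0],[0,0,0]]]' 255 30; python3 - <<'E'
from scan import *
show()
from workcell import manip
f=manip.grab_frame("scene");u,v=proj(f,[.538,.25,.06])[0].astype(int)
cv2.imwrite("pics/s8.png",cv2.resize(f["image"][v-50:v+50,u-60:u+60],None,fx=6,fy=6,interpolation=cv2.INTER_CUBIC))
E
```

```text
time: 16.08
eef_pos: [0.55, 0.2621, 0.0786]
eef_rot: [-1.831, -0.004, -0.524]
contact_force: [-0.1, -1.3, -0.8]
finger_gap: 0.0659
t 16.08 q [-0.04   0.833  2.094  1.995  1.217 -1.374] tcp [0.55   0.2621 0.0786] grip [0.5408 0.2462 0.0835] F [-0.1 -1.3 -0.8] T [-0.43  0.2   0.03] gap 0.0659
 x [ 0.866 -0.5    0.004] y [-0.125 -0.225 -0.966] z [ 0.484  0.836 -0.257]
```

View pics/s8.png

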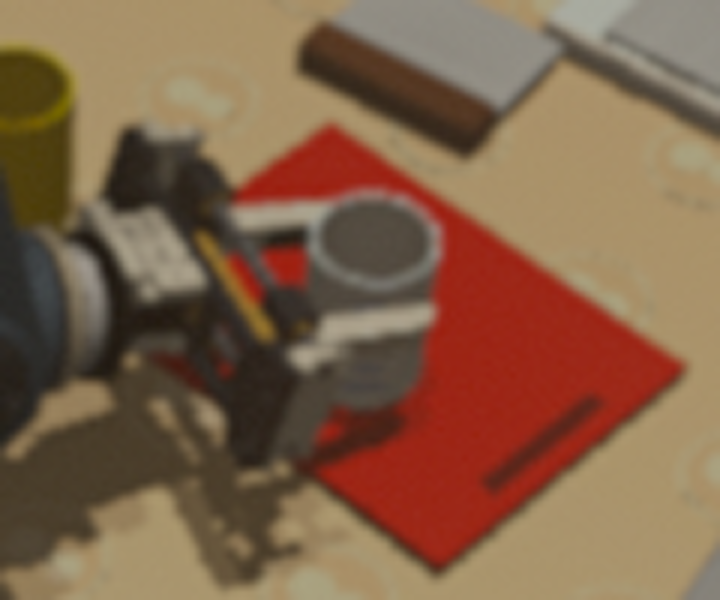

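```bash
python3 -m crank '[[[0,0.003,0.001],[0,0,0]],[[0,0.003,0.001],[0,0,0]],[[0,0,0],[0,0,0]]]' 255 30; python3 -c "
from h import *
show()"
```

```text
time: 16.38
eef_pos: [0.5515, 0.2629, 0.0766]
eef_rot: [-1.82, -0.008, -0.523]
contact_force: [0.2, 0.9, -0.5]
finger_gap: 0.0658
t 16.38 q [-0.039  0.846  2.088  2.     1.229 -1.385] tcp [0.5515 0.2629 0.0766] grip [0.5423 0.247  0.0813] F [ 0.2  0.9 -0.5] T [-0.51  0.22  0.06] gap 0.0658
 x [ 0.866 -0.5    0.008] y [-0.116 -0.218 -0.969] z [ 0.486  0.838 -0.247]
```

```bash
python3 -m crank '[[[0,0.003,0.001],[0,0,0]],[[0,0,0],[0,0,0]]]' 255 30; python3 -c "
from h import *
show()"
```

```text
time: 16.55
eef_pos: [0.5526, 0.2638, 0.0763]
eef_rot: [-1.812, -0.011, -0.522]
contact_force: [0.1, -0.1, -0.4]
finger_gap: 0.0661
t 16.55 q [-0.038  0.852  2.085  2.003  1.238 -1.391] tcp [0.5526 0.2638 0.0763] grip [0.5433 0.2479 0.0808] F [ 0.1 -0.1 -0.4] T [-0.43  0.21  0.03] gap 0.0661
 x [ 0.867 -0.499  0.011] y [-0.11  -0.213 -0.971] z [ 0.487  0.84  -0.239]
```

```bash
python3 -m crank '[[[0,0,0],[0,0,0]],[[0,0,0],[0,0,0]],[[0,0,0],[0,0,0]],[[0,0,0],[0,0,0]],[[0,0,0],[0,0,0]],[[0,0,0],[0,0,0]]]' 0; python3 - <<'E'
from scan import *
show()
from workcell import manip
f=manip.grab_frame("scene");u,v=proj(f,[.538,.25,.06])[0].astype(int)
cv2.imwrite("pics/s9.png",cv2.resize(f["image"][v-50:v+50,u-60:u+60],None,fx=6,fy=6,interpolation=cv2.INTER_CUBIC))
E
```

```text
time: 17.05
eef_pos: [0.5523, 0.2639, 0.0751]
eef_rot: [-1.814, -0.011, -0.522]
contact_force: [0.1, 0.0, -0.3]
finger_gap: 0.0926
t 17.05 q [-0.038  0.853  2.085  2.003  1.237 -1.391] tcp [0.5523 0.2639 0.0751] grip [0.5431 0.248  0.0797] F [ 0.1  0.  -0.3] T [-0.38  0.15 -0.  ] gap 0.0926
 x [ 0.867 -0.499  0.011] y [-0.111 -0.214 -0.97 ] z [ 0.486  0.84  -0.241]
```

View pics/s9.png

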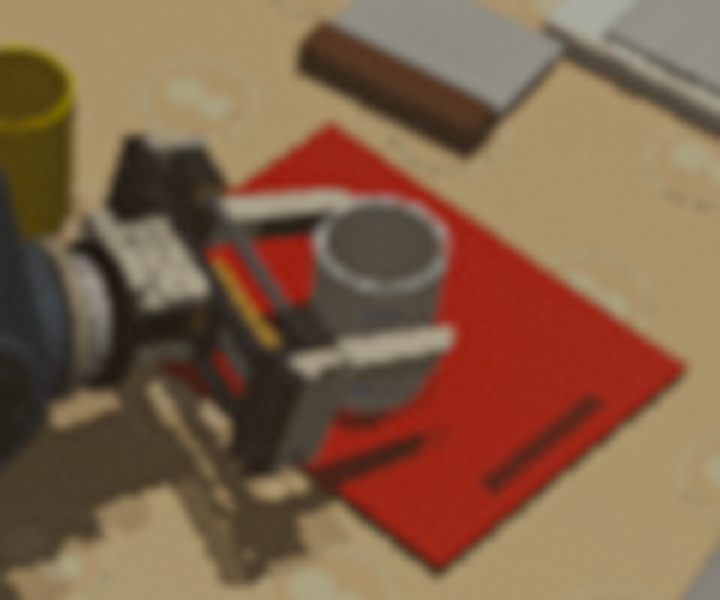

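The cup stands upright on the board. Backing off along the tool axis.

```bash
python3 -m crank '[[[0,0,-0.02],[0,0,0]],[[0,0,-0.03],[0,0,0]],[[0,0,-0.035],[0,0,0]],[[0,0,-0.035],[0,0,0]],[[0,-0.03,-0.02],[0,0,0]],[[0,-0.035,0],[0,0,0]],[[0,-0.035,0],[0,0,0]],[[0,-0.035,0],[0,0,0]],[[0,-0.03,0],[0,0,0]]]' 0; python3 - <<'E'
from scan import *
from workcell import manip
yaw=np.radians(-34.5-90)
Rt=Ro.from_euler('xyz',[np.pi,0,yaw]).as_matrix()
d,rv=to([.564,-.029,.25],Rt)
s=st();p0=np.array(s['eef_pos']);R0=Ro.from_euler('xyz',s['eef_rot']);q=np.array(s['joint_pos'])
p1=np.array([.564,-.029,.25])+.019*Rt[:,2]
for i in range(1,9):
    a=i/8;R=R0*Ro.from_rotvec(rv*a);q,e=ik(p0+(p1-p0)*a,R.as_matrix(),q);print(a,q.round(2),round(e,5),R.as_matrix()[:,2].round(2))
f=manip.grab_frame("top");pickle=__import__('pickle');pickle.dump(f,open('top10.pkl','wb'));cv2.imwrite("pics/top10.png",f["image"])
E
```

```text
time: 17.85
eef_pos: [0.4991, 0.177, 0.2701]
eef_rot: [-1.818, 0.002, -0.526]
contact_force: [1.2, -0.2, 0.2]
finger_gap: 0.0933
t 17.85 q [-0.279  0.315  2.224  1.631  1.228 -0.947] tcp [0.4991 0.177  0.2701] grip [0.4899 0.161  0.2747] F [ 1.2 -0.2  0.2] T [-0.4   0.19 -0.03] gap 0.0933
 x [ 0.865 -0.502 -0.002] y [-0.124 -0.211 -0.97 ] z [ 0.486  0.839 -0.245]
 shift tool [ 0.1595  0.0733 -0.1317] | 0.2194  rotvec tool [-0.993  1.074  1.377] 115.1
0.125 [-0.28  0.22  2.24  1.61  1.04 -0.69] 0.0 [ 0.57  0.74 -0.37]
0.25 [-0.26  0.14  2.22  1.5   0.85 -0.37] 0.0 [ 0.61  0.62 -0.5 ]
0.375 [-0.23  0.1   2.17  1.28  0.69  0.05] 0.0 [ 0.6   0.49 -0.63]
0.5 [-0.19  0.09  2.09  0.92  0.61  0.58] 0.0 [ 0.55  0.36 -0.75]
0.625 [-0.16  0.11  1.99  0.53  0.66  1.12] 0.0 [ 0.46  0.24 -0.86]
0.75 [-0.14  0.18  1.88  0.26  0.79  1.53] 0.0 [ 0.33  0.14 -0.93]
0.875 [-0.13  0.26  1.74  0.09  0.97  1.83] 0.0 [ 0.17  0.06 -0.98]
1.0 [-0.13  0.37  1.6  -0.    1.18  2.04] 0.0 [ 0.  0. -1.]
```

View pics/top10.png

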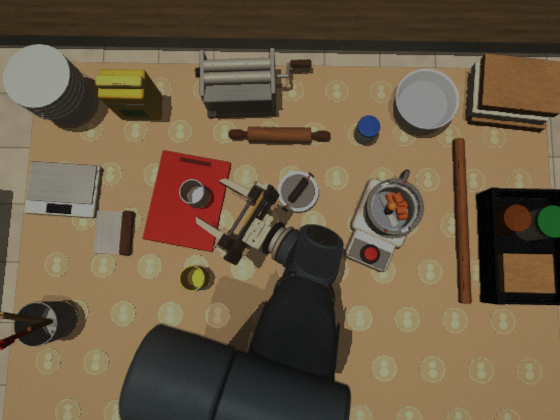

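Cup upright at (193,193), nothing else disturbed. Now refining the lid's yaw from the bar pixels in the first top image.

```bash
python3 - <<'E'
import pickle
from h import *
f=pickle.load(open("top0.pkl","rb"));P=cloud(f)
m=(np.hypot(P[...,0]-.564,P[...,1]+.029)<.08)&(P[...,2]>.045)&(P[...,2]<.08)
q=P[m][:,:2];c=q.mean(0);w,V=np.linalg.eigh(np.cov((q-c).T));v=V[:,1];print('depth PCA',c,np.degrees(np.arctan2(v[1],v[0])),4*np.sqrt(w))
# color: dark bar pixels projected at z=.062
g=f["image"].max(2);mm=np.zeros_like(g,bool);mm[160:225,265:335]=True
dark=mm&(g<55);u=np.argwhere(dark);
xy=np.array([ray(f,b,a,.062)[:2] for a,b in u]);k=np.hypot(*(xy-[.563,-.029]).T)<.045;xy=xy[k]
c=xy.mean(0);w,V=np.linalg.eigh(np.cov((xy-c).T));v=V[:,1];print('dark PCA',len(xy),c,np.degrees(np.arctan2(v[1],v[0])),4*np.sqrt(w))
# red marks
b,gg,r=[f["image"][...,i].astype(int) for i in range(3)]
red=mm&(r>gg+45)&(r>b+45);u=np.argwhere(red);xy=np.array([ray(f,b_,a,.026)[:2] for a,b_ in u]);
A=xy[xy[:,0]>.564];B=xy[xy[:,0]<.564];print(len(A),len(B));d=A.mean(0)-B.mean(0);print('marks',A.mean(0),B.mean(0),(A.mean(0)+B.mean(0))/2,np.hypot(*d),np.degrees(np.arctan2(d[1],d[0])))
E
```

```text
depth PCA [ 0.56355209 -0.02828776] 144.58770935066576 [0.0214907  0.08563789]
dark PCA 226 [ 0.56045026 -0.029896  ] 145.59584732184743 [0.02599339 0.08621982]
6 6
marks [ 0.60617239 -0.0589349 ] [0.52280278 0.00123414] [ 0.56448758 -0.02885038] 0.10281442192745084 -35.81852068879538
```

```bash
python3 -m crank '[[[0,0,0],[-0.06,0.064,0.082]],[[0,0,0],[-0.06,0.064,0.082]],[[0,0,0],[-0.06,0.064,0.082]],[[0,0,0],[-0.06,0.064,0.082]],[[0,0,0],[-0.06,0.064,0.082]],[[0,0,0],[-0.06,0.064,0.082]],[[0,0,0],[-0.06,0.064,0.082]],[[0,0,0],[-0.06,0.064,0.082]],[[0,0,0],[-0.06,0.064,0.082]],[[0,0,0],[-0.06,0.064,0.082]],[[0,0,0],[-0.06,0.064,0.082]],[[0,0,0],[-0.06,0.064,0.082]],[[0,0,0],[-0.06,0.064,0.082]],[[0,0,0],[-0.06,0.064,0.082]],[[0,0,0],[-0.06,0.064,0.082]],[[0,0,0],[-0.06,0.064,0.082]],[[0,0,0],[-0.05,0.04,0.05]]]' 0; python3 - <<'E'
from scan import *
Rt=Ro.from_euler('xyz',[np.pi,0,np.radians(-125.4)]).as_matrix()
to([.564,-.029,.14],Rt)
E
```

```text
time: 19.32
eef_pos: [0.4916, 0.1817, 0.2709]
eef_rot: [-2.895, 0.215, -1.773]
contact_force: [0.9, -0.5, -1.3]
finger_gap: 0.093
t 19.32 q [0.217 0.098 1.878 0.119 0.857 1.953] tcp [0.4916 0.1817 0.2709] grip [0.4863 0.1787 0.2889] F [ 0.9 -0.5 -1.3] T [-0.03  0.15  0.02] gap 0.093
 x [-0.196 -0.957 -0.214] y [-0.94   0.246 -0.238] z [ 0.28   0.154 -0.947]
 shift tool [ 0.2194 -0.0841  0.1299] | 0.2685  rotvec tool [-0.197  0.262  0.385] 29.0
```

```bash
python3 -m crank '[[[0.02,-0.01,0],[-0.04,0.053,0.077]],[[0.03,-0.01,0],[-0.04,0.053,0.077]],[[0.03,-0.01,0],[-0.04,0.053,0.077]],[[0.03,0,0],[-0.04,0.053,0.077]],[[0.03,0,0],[-0.04,0.053,0.077]],[[0.03,0,0],[0,0,0]]]' 0; python3 - <<'E'
from scan import *
Rt=Ro.from_euler('xyz',[np.pi,0,np.radians(-125.4)]).as_matrix()
to([.564,-.029,.14],Rt)
E
```

```text
time: 19.82
eef_pos: [0.4486, 0.0183, 0.2588]
eef_rot: [3.126, -0.022, -2.204]
contact_force: [0.4, -0.8, 0.2]
finger_gap: 0.0931
t 19.82 q [-0.057  0.134  1.83  -0.01   1.202  2.151] tcp [0.4486 0.0183 0.2588] grip [0.4491 0.0184 0.2778] F [ 0.4 -0.8  0.2] T [ 0.13 -0.07  0.01] gap 0.0931
 x [-0.592 -0.806  0.022] y [-0.806  0.592  0.016] z [-0.026 -0.008 -1.   ]
 shift tool [-0.0331 -0.1231  0.1352] | 0.1858  rotvec tool [ 0.016 -0.022 -0.015] 1.8
```

```bash
python3 -m crank '[[[-0.006,-0.022,0.02],[0.016,-0.022,-0.015]],[[-0.006,-0.022,0.025],[0,0,0]],[[-0.006,-0.022,0.025],[0,0,0]],[[-0.006,-0.022,0.025],[0,0,0]],[[-0.006,-0.022,0.025],[0,0,0]],[[-0.003,-0.012,0.012],[0,0,0]],[[0,0,0],[0,0,0]]]' 0; python3 - <<'E'
from scan import *
Rt=Ro.from_euler('xyz',[np.pi,0,np.radians(-125.4)]).as_matrix()
to([.564,-.029,.0515],Rt)
from workcell import manip
f=manip.grab_frame("wrist");cv2.imwrite("pics/wrist11.png",f["image"]);print(proj(f,[[.564,-.029,.062],[.6065,-.059,.026],[.523,.0012,.026]]))
E
```

```text
time: 20.4
eef_pos: [0.568, -0.0331, 0.1214]
eef_rot: [-3.14, 0.001, -2.193]
contact_force: [-0.1, -0.4, -0.3]
finger_gap: 0.093
t 20.4 q [-0.14   0.5    1.69   0.     0.95   2.053] tcp [ 0.568  -0.0331  0.1214] grip [ 0.5679 -0.0331  0.1404] F [-0.1 -0.4 -0.3] T [ 0.07 -0.    0.03] gap 0.093
 x [-0.583 -0.813 -0.001] y [-0.813  0.583 -0.001] z [ 0.002  0.    -1.   ]
 shift tool [-0.0009  0.0057  0.0889] | 0.0891  rotvec tool [-0.001  0.001 -0.005] 0.3
[[283.66659019 228.89934436]
 [283.24920998 160.66806971]
 [282.98586468 267.99112214]]
```

View pics/wrist11.png

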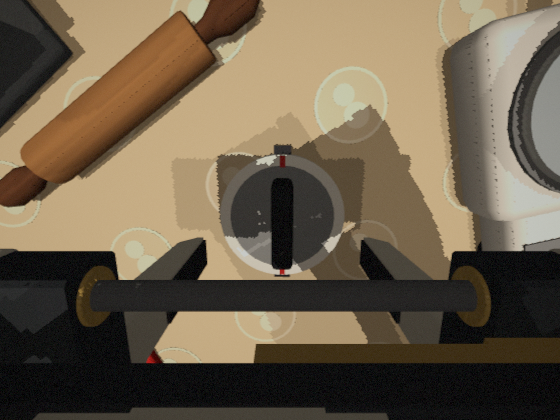

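The bar lies straight between the fingers, marks at (283,160) and (282,271) as predicted. Descending.

```bash
python3 -m crank '[[[0,0.003,0.025],[0,0,0]],[[-0.001,0.003,0.03],[0,0,0]],[[0,0,0.02],[0,0,0]],[[0,0,0.012],[0,0,0]],[[0,0,0.005],[0,0,0]],[[0,0,0],[0,0,0]]]' 0; python3 - <<'E'
from scan import *
Rt=Ro.from_euler('xyz',[np.pi,0,np.radians(-125.4)]).as_matrix()
to([.564,-.029,.0515],Rt)
E
```

```text
time: 20.95
eef_pos: [0.5618, -0.0266, 0.0334]
eef_rot: [-3.136, 0.004, -2.192]
contact_force: [-0.5, 0.4, -0.2]
finger_gap: 0.0928
t 20.95 q [-1.300e-01  6.230e-01  1.752e+00  1.000e-03  7.600e-01  2.061e+00] tcp [ 0.5618 -0.0266  0.0334] grip [ 0.5616 -0.0265  0.0524] F [-0.5  0.4 -0.2] T [ 0.1  -0.03 -0.01] gap 0.0928
 x [-0.582 -0.813 -0.004] y [-0.813  0.582 -0.006] z [ 0.007 -0.    -1.   ]
 shift tool [ 0.0007 -0.0032  0.001 ] | 0.0035  rotvec tool [-0.006  0.004 -0.003] 0.4
```

```bash
python3 -m crank '[[[0.001,-0.003,0.001],[-0.006,0.004,-0.003]],[[0,0,0],[0,0,0]]]' 0;  python3 -m crank '[[[0,0,0],[0,0,0]],[[0,0,0],[0,0,0]],[[0,0,0],[0,0,0]],[[0,0,0],[0,0,0]],[[0,0,0],[0,0,0]],[[0,0,0],[0,0,0]],[[0,0,0],[0,0,0]],[[0,0,0],[0,0,0]],[[0,0,0],[0,0,0]],[[0,0,0],[0,0,0]],[[0,0,0],[0,0,0]],[[0,0,0],[0,0,0]],[[0,0,0],[0,0,0]],[[0,0,0],[0,0,0]]]' 255 45; python3 - <<'E'
from scan import *
show()
E
```

```text
time: 21.12
eef_pos: [0.5641, -0.029, 0.0348]
eef_rot: [-3.141, 0.0, -2.188]
contact_force: [-0.5, -0.3, -0.7]
finger_gap: 0.0928
time: 22.28
eef_pos: [0.5658, -0.0294, 0.0383]
eef_rot: [-3.136, 0.002, -2.188]
contact_force: [-0.1, 0.4, 1.6]
finger_gap: 0.0179
t 22.28 q [-0.134  0.621  1.739 -0.     0.776  2.054] tcp [ 0.5658 -0.0294  0.0383] grip [ 0.5657 -0.0293  0.0573] F [-0.1  0.4  1.6] T [ 0.02  0.08 -0.02] gap 0.0179
 x [-0.579 -0.816 -0.002] y [-0.816  0.579 -0.005] z [ 0.006 -0.001 -1.   ]
```

```bash
python3 -m crank '[[[0,0,-0.015],[0,0,0]],[[0,0,-0.025],[0,0,0]],[[0,0,-0.035],[0,0,-0.05]],[[0,0,-0.035],[0,0,-0.1]],[[0,0,-0.035],[0,0,-0.1]],[[0,0,-0.035],[0,0,-0.1]],[[0,0,-0.025],[0,0,-0.1]],[[0,0,-0.015],[0,0,-0.1]],[[0,0,0],[0,0,-0.1]]]' 255 45; python3 - <<'E'
from scan import *
Rt=Ro.from_euler('xyz',[np.pi,0,np.radians(-61)]).as_matrix()
to([.506,-.269,.265],Rt)
from workcell import manip
f=manip.grab_frame("wrist");cv2.imwrite("pics/wrist12.png",f["image"])
E
```

```text
time: 23.03
eef_pos: [0.5621, -0.0288, 0.2658]
eef_rot: [3.139, 0.001, -1.512]
contact_force: [0.2, -0.3, -1.5]
finger_gap: 0.0176
t 23.03 q [-0.134  0.332  1.558  0.     1.254  1.378] tcp [ 0.5621 -0.0288  0.2658] grip [ 0.5621 -0.0288  0.2848] F [ 0.2 -0.3 -1.5] T [-0.01  0.01  0.01] gap 0.0176
 x [ 0.059 -0.998 -0.001] y [-0.998 -0.059  0.003] z [-0.003  0.    -1.   ]
 shift tool [0.2365 0.07   0.0198] | 0.2475  rotvec tool [ 0.002  0.001 -0.447] 25.6
```

View pics/wrist12.png

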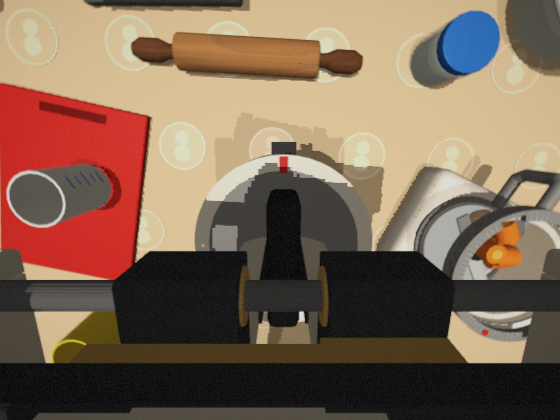

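Lid held straight (red mark at (283,162)). Moving over the bowl with the yaw set about 6° counter-clockwise of the notch.

```bash
python3 -m crank '[[[0,0,0],[0,0,-0.11]],[[0,0,0],[0,0,-0.11]],[[0,0,0],[0,0,-0.11]],[[0.008,0.007,0],[0,0,-0.11]],[[0.02,0.018,0.002],[0,0,0]],[[0.023,0.021,0.002],[0,0,0]],[[0.023,0.021,0.002],[0,0,0]],[[0.023,0.021,0.002],[0,0,0]],[[0.023,0.021,0.002],[0,0,0]],[[0.023,0.021,0.002],[0,0,0]],[[0.02,0.018,0.002],[0,0,0]],[[0.012,0.011,0],[0,0,0]],[[0.006,0.005,0],[0,0,0]],[[0,0,0],[0,0,0]]]' 255 45; python3 - <<'E'
from scan import *
Rt=Ro.from_euler('xyz',[np.pi,0,np.radians(-61)]).as_matrix()
to([.506,-.269,.245],Rt)
E
```

```text
time: 24.25
eef_pos: [0.4979, -0.2741, 0.2382]
eef_rot: [3.128, 0.017, -1.075]
contact_force: [0.7, 0.6, -1.8]
finger_gap: 0.0179
t 24.25 q [-0.583  0.376  1.565 -0.005  1.222  0.493] tcp [ 0.4979 -0.2741  0.2382] grip [ 0.4983 -0.2742  0.2572] F [ 0.7  0.6 -1.8] T [ 0.   -0.05 -0.01] gap 0.0179
 x [ 0.476 -0.879 -0.017] y [-0.879 -0.476  0.014] z [-0.02   0.008 -1.   ]
 shift tool [-0.0004 -0.0097  0.0121] | 0.0155  rotvec tool [ 0.014  0.017 -0.01 ] 1.4
```

```bash
python3 -m crank '[[[0,-0.0095,0.005],[0.014,0.017,-0.01]],[[0,0,0],[0,0,0]],[[0,0,0],[0,0,0]]]' 255 45; python3 - <<'E'
from scan import *
Rt=Ro.from_euler('xyz',[np.pi,0,np.radians(-61)]).as_matrix()
to([.506,-.269,.230],Rt)
import pickle
from workcell import manip
for n in ("wrist","top","scene"):
    f=manip.grab_frame(n);pickle.dump(f,open(n+"13.pkl","wb"))
    u,v=proj(f,[.506,-.269,.2])[0].astype(int);
    if n=="wrist": cv2.imwrite("pics/wrist13.png",f["image"])
    else:
        u0=max(0,u-50);v0=max(0,v-50);cv2.imwrite(f"pics/{n}13.png",cv2.resize(f["image"][v0:v0+100,u0:u0+100],None,fx=5,fy=5,interpolation=cv2.INTER_CUBIC))
E
```

```text
time: 24.5
eef_pos: [0.5062, -0.2675, 0.2318]
eef_rot: [3.141, 0.002, -1.068]
contact_force: [0.9, -0.7, -1.4]
finger_gap: 0.0175
t 24.5 q [-5.680e-01  3.800e-01  1.575e+00  1.000e-03  1.189e+00  5.000e-01] tcp [ 0.5062 -0.2675  0.2318] grip [ 0.5063 -0.2676  0.2508] F [ 0.9 -0.7 -1.4] T [-0.01 -0.04  0.02] gap 0.0175
 x [ 0.482 -0.876 -0.002] y [-0.876 -0.482  0.   ] z [-0.001  0.002 -1.   ]
 shift tool [0.0012 0.0009 0.0208] | 0.0209  rotvec tool [ 0.     0.002 -0.003] 0.2
```

View pics/wrist13.png

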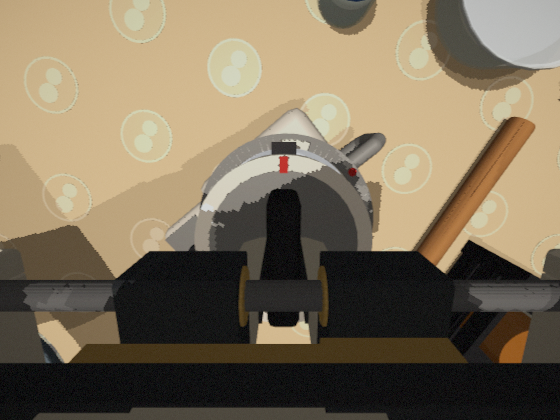

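View pics/top13.png

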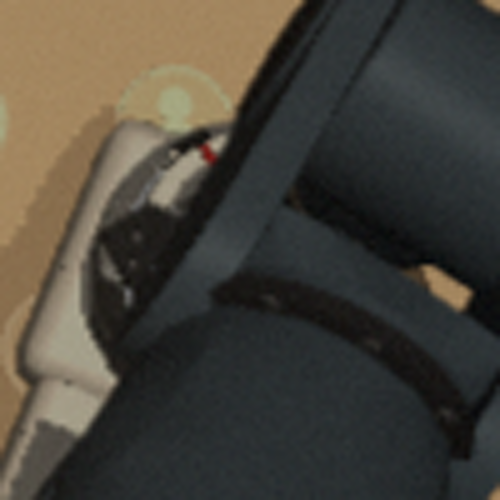

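View pics/scene13.png

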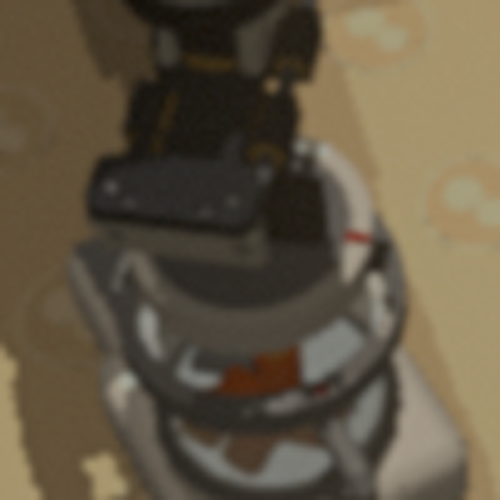

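```bash
python3 - <<'E'
import pickle
from scan import *
f=pickle.load(open("wrist13.pkl","rb"));p,R=show()
b,g,r=[f["image"][...,i].astype(int) for i in range(3)]
red=(r>g+60)&(r>b+60);red[:,:260]=0;red[:,310:]=0;red[:140]=0;red[190:]=0
u=np.argwhere(red).mean(0)[::-1];print(u,red.sum())
print('rng',rng(f,*u))
for z in (.2165,.2195):
    m=ray(f,*u,z);gp=p-.019*R[:,2];d=R.T@(m-gp);print(z,m,d)
# same with lid on table wrist11
E
```

```text
t 24.65 q [-5.680e-01  3.800e-01  1.575e+00  1.000e-03  1.189e+00  4.990e-01] tcp [ 0.5062 -0.2679  0.2321] grip [ 0.5063 -0.2679  0.2511] F [ 0.8 -0.3 -1.6] T [ 0.02 -0.01 -0.04] gap 0.0177
 x [ 0.482 -0.876 -0.002] y [-0.876 -0.482  0.   ] z [-0.001  0.001 -1.   ]
[283.28776978 164.0647482 ] 139
rng [ 0.55131479 -0.24106076  0.22128398]
0.2165 [ 0.55096407 -0.24123629  0.2165    ] [-0.00176923 -0.05204252  0.0345517 ]
0.2195 [ 0.551184   -0.24112622  0.2195    ] [-0.00176477 -0.05228787  0.03155166]
```

```bash
python3 -m crank '[[[0.001,0.001,0.012],[0,0.002,0]],[[0,0,0.012],[0,0,0]],[[0,0,0.006],[0,0,0]],[[0,0,0.003],[0,0,0]],[[0,0,0],[0,0,0]]]' 255 45; python3 - <<'E'
from scan import *
Rt=Ro.from_euler('xyz',[np.pi,0,np.radians(-61)]).as_matrix()
to([.506,-.269,.2153],Rt)
E
```

```text
time: 25.07
eef_pos: [0.5063, -0.2685, 0.1982]
eef_rot: [3.142, -0.001, -1.067]
contact_force: [0.6, 0.4, -2.4]
finger_gap: 0.0173
t 25.07 q [-0.569  0.413  1.613 -0.     1.114  0.499] tcp [ 0.5063 -0.2685  0.1982] grip [ 0.5063 -0.2684  0.2172] F [ 0.6  0.4 -2.4] T [-0.   -0.02 -0.  ] gap 0.0173
 x [ 0.483 -0.876  0.001] y [-0.876 -0.483  0.   ] z [ 0.    -0.001 -1.   ]
 shift tool [0.0003 0.0005 0.0019] | 0.002  rotvec tool [ 0.    -0.001 -0.002] 0.1
```

```bash
python3 -m crank '[[[0,0,0.003],[0,0,0]],[[0,0,0.003],[0,0,0]],[[0,0,0.002],[0,0,0]]]' 255 45; python3 - <<'E'
from scan import *
Rt=Ro.from_euler('xyz',[np.pi,0,np.radians(-61)]).as_matrix()
to([.506,-.269,.2153],Rt)
E
```

```text
time: 25.32
eef_pos: [0.5074, -0.2691, 0.1958]
eef_rot: [-3.139, -0.005, -1.067]
contact_force: [-5.3, 3.4, 13.2]
finger_gap: 0.0175
t 25.32 q [-0.569  0.416  1.616 -0.     1.105  0.499] tcp [ 0.5074 -0.2691  0.1958] grip [ 0.5073 -0.2691  0.2148] F [-5.3  3.4 13.2] T [0.84 0.85 0.01] gap 0.0175
 x [ 0.483 -0.876  0.005] y [-0.876 -0.483 -0.002] z [ 0.004 -0.003 -1.   ]
 shift tool [-0.0008  0.0012 -0.0005] | 0.0015  rotvec tool [-0.002 -0.005 -0.003] 0.3
```

Contact at 13 N at the expected riding height (underside at about 158 mm). Turning clockwise in small steps with light pressure.

```bash
python3 -m crank '[[[-0.001,0.001,-0.001],[0,0,0.03]],[[0,0,0.001],[0,0,0.04]],[[0,0,0.001],[0,0,0.04]],[[0,0,0.001],[0,0,0.02]]]' 255 45; python3 - <<'E'
from scan import *
p,R=show();print(np.degrees(np.arctan2(R[1,0],R[0,0])))
E
```

```text
time: 25.65
eef_pos: [0.5071, -0.2693, 0.1966]
eef_rot: [-3.136, -0.008, -1.202]
contact_force: [0.4, -0.0, -1.3]
finger_gap: 0.0177
t 25.65 q [-0.569  0.412  1.619 -0.     1.1    0.633] tcp [ 0.5071 -0.2693  0.1966] grip [ 0.5069 -0.2692  0.2156] F [ 0.4 -0.  -1.3] T [ 0.03 -0.03 -0.02] gap 0.0177
 x [ 0.36  -0.933  0.008] y [-0.933 -0.36  -0.006] z [ 0.009 -0.006 -1.   ]
-68.88055656509755
```

```bash
python3 -m crank '[[[0,0,0.003],[-0.003,-0.008,-0.02]],[[0,0,0.004],[0,0,0]],[[0,0,0.004],[0,0,0]]]' 255 45; python3 - <<'E'
from scan import *
p,R=show();print(np.degrees(np.arctan2(R[1,0],R[0,0])))
Rt=Ro.from_euler('xyz',[np.pi,0,np.radians(-67)]).as_matrix()
to([.506,-.269,.2013],Rt)
E
```

```text
time: 25.9
eef_pos: [0.5076, -0.2696, 0.1857]
eef_rot: [-3.138, -0.001, -1.179]
contact_force: [-0.5, -0.4, -1.6]
finger_gap: 0.0176
t 25.9 q [-0.57   0.429  1.623  0.003  1.087  0.607] tcp [ 0.5076 -0.2696  0.1857] grip [ 0.5075 -0.2696  0.2047] F [-0.5 -0.4 -1.6] T [ 0.01 -0.05  0.01] gap 0.0176
 x [ 0.382 -0.924  0.001] y [-0.924 -0.382 -0.004] z [ 0.004  0.001 -1.   ]
-67.54741761322505
t 25.9 q [-0.57   0.429  1.623  0.003  1.087  0.607] tcp [ 0.5076 -0.2696  0.1857] grip [ 0.5075 -0.2696  0.2047] F [-0.5 -0.4 -1.6] T [ 0.01 -0.05  0.01] gap 0.0176
 x [ 0.382 -0.924  0.001] y [-0.924 -0.382 -0.004] z [ 0.004  0.001 -1.   ]
 shift tool [-0.0012  0.0013  0.0034] | 0.0038  rotvec tool [-0.004 -0.001 -0.01 ] 0.6
```

It dropped through freely at lid yaw 22.5°. Seating it.

```bash
python3 -m crank '[[[0,0,0.003],[-0.004,-0.001,0]],[[0,0,0.002],[0,0,0]],[[0,0,0.001],[0,0,0]],[[0,0,0],[0,0,0]]]' 255 45; python3 - <<'E'
from scan import *
Rt=Ro.from_euler('xyz',[np.pi,0,np.radians(-67)]).as_matrix()
to([.506,-.269,.2013],Rt)
E
```

```text
time: 26.23
eef_pos: [0.5078, -0.2698, 0.1825]
eef_rot: [3.141, -0.001, -1.176]
contact_force: [-0.1, 0.5, -1.7]
finger_gap: 0.018
t 26.23 q [-5.690e-01  4.340e-01  1.623e+00 -1.000e-03  1.084e+00  6.080e-01] tcp [ 0.5078 -0.2698  0.1825] grip [ 0.5078 -0.2698  0.2015] F [-0.1  0.5 -1.7] T [0.02 0.01 0.01] gap 0.018
 x [ 0.384 -0.923  0.001] y [-0.923 -0.384  0.   ] z [ 0.    -0.001 -1.   ]
 shift tool [-0.0015  0.0014  0.0002] | 0.002  rotvec tool [ 0.    -0.001 -0.007] 0.4
```

```bash
python3 -m crank '[[[-0.0005,0.0005,0],[0,0,0.05]],[[0,0,0],[0,0,0.08]],[[0,0,0],[0,0,0.09]],[[0,0,0],[0,0,0.09]],[[0,0,0],[0,0,0.09]]]' 255 45; python3 - <<'E'
from scan import *
p,R=show();print(np.degrees(np.arctan2(R[1,0],R[0,0])))
E
```

```text
time: 26.65
eef_pos: [0.5078, -0.2691, 0.1822]
eef_rot: [-3.141, -0.001, -1.587]
contact_force: [-1.0, 1.8, 1.6]
finger_gap: 0.0181
t 26.65 q [-0.568  0.434  1.624 -0.     1.083  1.019] tcp [ 0.5078 -0.2691  0.1822] grip [ 0.5078 -0.2691  0.2012] F [-1.   1.8  1.6] T [ 0.38 -0.11  0.09] gap 0.0181
 x [-0.017 -1.     0.001] y [-1.     0.017 -0.   ] z [ 0.    -0.001 -1.   ]
-90.95196152668936
```

```bash
python3 -m crank '[[[0,0,0],[0,0,0.09]],[[0,0,0],[0,0,0.09]],[[0,0,0],[0,0,0.09]],[[0,0,0],[0,0,0.06]]]' 255 45; python3 - <<'E'
from scan import *
p,R=show();print(np.degrees(np.arctan2(R[1,0],R[0,0])))
E
```

```text
time: 26.98
eef_pos: [0.5087, -0.269, 0.1822]
eef_rot: [-3.14, -0.0, -1.934]
contact_force: [-0.3, -0.1, 1.9]
finger_gap: 0.0177
t 26.98 q [-0.567  0.435  1.623  0.     1.082  1.367] tcp [ 0.5087 -0.269   0.1822] grip [ 0.5086 -0.269   0.2012] F [-0.3 -0.1  1.9] T [ 0.19 -0.08  0.06] gap 0.0177
 x [-0.355 -0.935  0.   ] y [-0.935  0.355 -0.002] z [ 0.002 -0.001 -1.   ]
-110.82026614890243
```

```bash
python3 -m crank '[[[-0.0005,0,0],[0,0,0.05]],[[0,0,0],[0,0,0.03]],[[0,0,0],[0,0,0.03]],[[0,0,0],[0,0,0.03]]]' 255 45; python3 - <<'E'
from scan import *
p,R=show();print(np.degrees(np.arctan2(R[1,0],R[0,0])))
E
```

```text
time: 27.32
eef_pos: [0.5082, -0.2702, 0.1823]
eef_rot: [-3.14, -0.005, -2.078]
contact_force: [1.3, 2.5, 1.1]
finger_gap: 0.0177
t 27.32 q [-0.567  0.435  1.623 -0.005  1.082  1.513] tcp [ 0.5082 -0.2702  0.1823] grip [ 0.5082 -0.2701  0.2013] F [1.3 2.5 1.1] T [ 0.71 -0.3   1.2 ] gap 0.0177
 x [-0.485 -0.874  0.005] y [-0.874  0.485 -0.002] z [-0.001 -0.005 -1.   ]
-119.03228629982627
```

Torque of 1.2 N·m shows the stop is reached. Releasing and checking the lugs against the dots.

```bash
python3 -m crank '[[[0,0,0],[0,0,-0.02]],[[0,0,0],[0,0,0]],[[0,0,0],[0,0,0]],[[0,0,0],[0,0,0]],[[0,0,0],[0,0,0]],[[0,0,0],[0,0,0]],[[0,0,0],[0,0,0]],[[0,0,0],[0,0,0]]]' 150 45; python3 - <<'E'
from scan import *
p,R=show();print(np.degrees(np.arctan2(R[1,0],R[0,0])))
from workcell import manip
f=manip.grab_frame("wrist");cv2.imwrite("pics/wrist14.png",f["image"])
E
```

```text
time: 27.98
eef_pos: [0.5083, -0.2702, 0.1813]
eef_rot: [-3.141, -0.005, -2.052]
contact_force: [0.3, 0.2, -0.0]
finger_gap: 0.0381
t 27.98 q [-0.567  0.437  1.623 -0.006  1.081  1.488] tcp [ 0.5083 -0.2702  0.1813] grip [ 0.5083 -0.2701  0.2003] F [ 0.3  0.2 -0. ] T [ 0.05  0.01 -0.02] gap 0.0381
 x [-0.463 -0.886  0.005] y [-0.886  0.463 -0.001] z [-0.002 -0.005 -1.   ]
-117.58594080840274
```

View pics/wrist14.png

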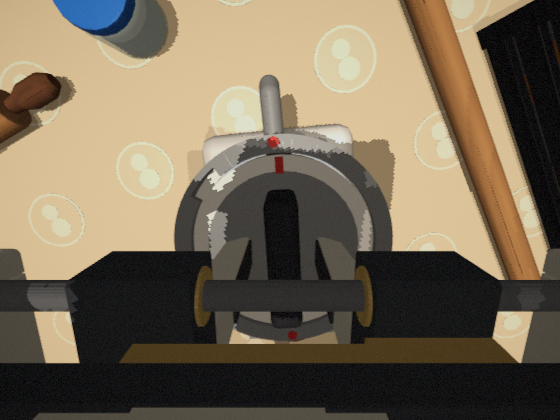

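The lid mark at (279,165) sits about 3° clockwise of the lock dot at (273,143), so the lid is at the stop. Rising clear to verify from above, closing the fingers for the button.

```bash
python3 -m crank '[[[0,0,-0.02],[0,0,0]],[[0,0,-0.03],[0,0,0]],[[0,0,-0.035],[0,0,0]],[[0,0,-0.035],[0,0,0]],[[0,0,0],[0,0,0]]]' 150; python3 - <<'E'
from scan import *
import pickle
from workcell import manip
R0=Ro.from_euler('xyz',[np.pi,0,np.radians(-112.1)]).as_matrix()
to([.3905,-.222,.12],R0,grip=False)
f=manip.grab_frame("wrist");cv2.imwrite("pics/wrist15.png",f["image"]);pickle.dump(f,open("w15.pkl","wb"))
E
```

```text
time: 28.45
eef_pos: [0.5075, -0.2689, 0.3042]
eef_rot: [3.137, -0.004, -2.052]
contact_force: [0.3, -0.2, 0.4]
finger_gap: 0.0385
t 28.45 q [-0.566  0.327  1.472 -0.005  1.348  1.487] tcp [ 0.5075 -0.2689  0.3042] grip [ 0.5076 -0.2689  0.3232] F [ 0.3 -0.2  0.4] T [ 0.06 -0.01  0.01] gap 0.0385
 x [-0.463 -0.886  0.004] y [-0.886  0.463  0.005] z [-0.007 -0.002 -1.   ]
 shift tool [0.0117 0.1245 0.1849] | 0.2232  rotvec tool [ 0.005 -0.004 -0.096] 5.5
```

View pics/wrist15.png

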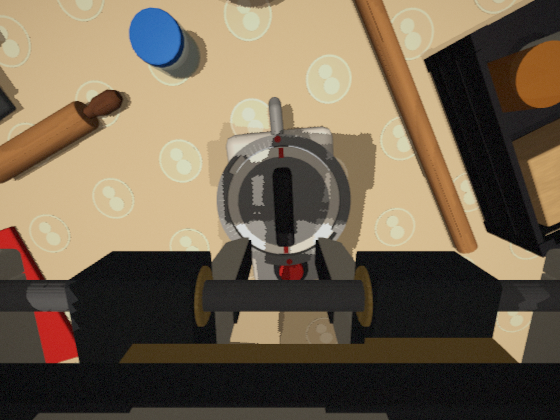

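```bash
python3 - <<'E'
import pickle
from h import *
f=pickle.load(open("w15.pkl","rb"));im=f["image"]
cv2.imwrite("pics/w15c.png",cv2.resize(im[125:285,215:355],None,fx=3.7,fy=3.7,interpolation=cv2.INTER_CUBIC))
E
```

```text
(no output)
```

View pics/w15c.png

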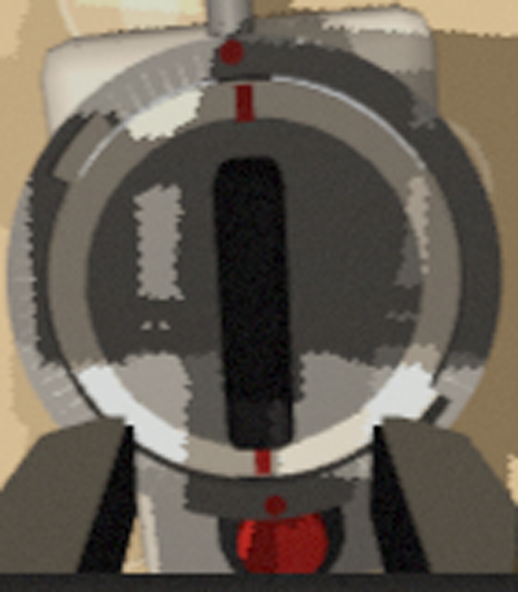

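```bash
python3 - <<'E'
import pickle
from h import *
f=pickle.load(open("w15.pkl","rb"))
c=lambda x,y:((x+.5)/3.7-.5+215,(y+.5)/3.7-.5+125)
def pr(a,b,z):
    A=ray(f,*c(*a),z);B=ray(f,*c(*b),z);d=A-B;print(((A+B)/2).round(4),np.hypot(*d[:2]).round(4),np.degrees(np.arctan2(d[1],d[0])).round(2))
pr((231,51),(275,505),.168);pr((245,104),(263,461),.170)
print(rng(f,*c(245,104)),rng(f,*c(263,461)),ray(f,*c(282,545),.08))
E
```

```text
[ 0.5065 -0.2676  0.168 ] 0.1335 -22.16
[ 0.5069 -0.2678  0.17  ] 0.1041 -24.75
[ 0.55422013 -0.28965776  0.17096067] [ 0.46010061 -0.24627463  0.17123206] [ 0.39274378 -0.22094544  0.08      ]
```

Lid yaw −24.75° against the dots at −22.16°: 2.6° past, at the stop, with its top at 171 mm, i.e. home. Moving to the button.

```bash
python3 -m crank '[[[0,0,0],[0.005,-0.004,-0.096]],[[0,0.02,0],[0,0,0]],[[0,0.03,0],[0,0,0]],[[0,0.03,0],[0,0,0]],[[0,0.03,0],[0,0,0]],[[0,0.015,0.02],[0,0,0]],[[0,0,0.035],[0,0,0]],[[0,0,0.035],[0,0,0]],[[0,0,0.03],[0,0,0]],[[0,0,0.02],[0,0,0]],[[0,0,0.01],[0,0,0]],[[0,0,0],[0,0,0]]]' 255 20; python3 - <<'E'
from scan import *
from workcell import manip
R0=Ro.from_euler('xyz',[np.pi,0,np.radians(-112.1)]).as_matrix()
to([.391,-.222,.09],R0,grip=False)
f=manip.grab_frame("scene");u,v=proj(f,[.45,-.25,.1])[0].astype(int);v0=v-60;u0=u-60
cv2.imwrite("pics/s16.png",cv2.resize(f["image"][v0:v0+120,u0:u0+120],None,fx=4.5,fy=4.5,interpolation=cv2.INTER_CUBIC))
E
```

```text
time: 29.5
eef_pos: [0.38, -0.2159, 0.1367]
eef_rot: [3.131, 0.002, -1.951]
contact_force: [0.4, -0.7, -0.3]
finger_gap: 0.0008
t 29.5 q [-0.623  0.27   2.004 -0.     0.878  1.328] tcp [ 0.38   -0.2159  0.1367] grip [ 0.3801 -0.216   0.1557] F [ 0.4 -0.7 -0.3] T [ 0.04 -0.01 -0.03] gap 0.0008
 x [-0.371 -0.929 -0.002] y [-0.928  0.371  0.01 ] z [-0.009  0.006 -1.   ]
 shift tool [ 0.0016 -0.013   0.0466] | 0.0484  rotvec tool [0.01  0.002 0.005] 0.7
```

View pics/s16.png

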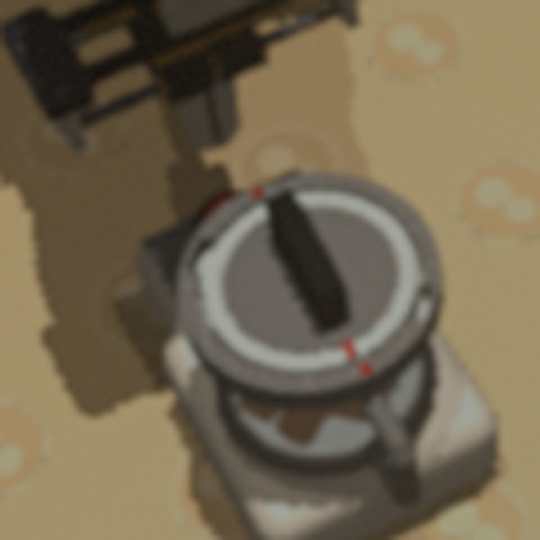

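```bash
python3 -m crank '[[[0.001,-0.007,0.01],[0.01,0.002,0.005]],[[0,-0.006,0.014],[0,0,0]],[[0,0,0.014],[0,0,0]],[[0,0,0.008],[0,0,0]],[[0,0,0],[0,0,0]]]' 255 20; python3 - <<'E'
from scan import *
R0=Ro.from_euler('xyz',[np.pi,0,np.radians(-112.1)]).as_matrix()
to([.391,-.222,.074],R0,grip=False)
E
```

```text
time: 29.97
eef_pos: [0.3939, -0.2231, 0.0928]
eef_rot: [-3.136, -0.001, -1.956]
contact_force: [-1.6, 0.6, 0.4]
finger_gap: 0.0001
t 29.97 q [-0.618  0.366  2.009  0.     0.761  1.338] tcp [ 0.3939 -0.2231  0.0928] grip [ 0.3938 -0.223   0.1118] F [-1.6  0.6  0.4] T [ 0.05  0.06 -0.01] gap 0.0001
 x [-0.376 -0.927  0.001] y [-0.927  0.376 -0.006] z [ 0.005 -0.003 -1.   ]
 shift tool [0.     0.0032 0.0187] | 0.019  rotvec tool [-0.006 -0.001  0.   ] 0.3
```

```bash
python3 -m crank '[[[0,0.002,0.006],[-0.006,0,0]],[[0,0,0.006],[0,0,0]],[[0,0,0.004],[0,0,0]],[[0,0,0.003],[0,0,0]]]' 255 20; python3 -c "
from h import *
show()"
```

```text
time: 30.3
eef_pos: [0.3929, -0.223, 0.0749]
eef_rot: [-3.139, -0.002, -1.956]
contact_force: [-1.2, 1.2, 4.6]
finger_gap: 0.0004
t 30.3 q [-6.190e-01  3.990e-01  2.019e+00 -2.000e-03  7.200e-01  1.339e+00] tcp [ 0.3929 -0.223   0.0749] grip [ 0.3928 -0.223   0.0939] F [-1.2  1.2  4.6] T [0.3  0.31 0.01] gap 0.0004
 x [-0.376 -0.927  0.002] y [-0.927  0.376 -0.002] z [ 0.002 -0.003 -1.   ]
```

```bash
python3 -m crank '[[[0,0,0.003],[0,0,0]],[[0,0,0.003],[0,0,0]],[[0,0,0.003],[0,0,0]]]' 255 20; python3 -c "
from h import *
show()"
```

```text
time: 30.55
eef_pos: [0.3933, -0.2232, 0.0731]
eef_rot: [-3.14, -0.002, -1.956]
contact_force: [-20.0, 12.2, 69.1]
finger_gap: 0.0003
t 30.55 q [-0.618  0.404  2.019 -0.003  0.717  1.339] tcp [ 0.3933 -0.2232  0.0731] grip [ 0.3932 -0.2232  0.0921] F [-20.   12.2  69.1] T [ 2.52  3.82 -0.03] gap 0.0003
 x [-0.375 -0.927  0.002] y [-0.927  0.375 -0.002] z [ 0.001 -0.003 -1.   ]
```

Bottomed out: 69 N, firmer than I wanted. Easing to a light hold.

```bash
python3 -m crank '[[[0,0,-0.0005],[0,0,0]]]' 255 20; python3 -c "
from h import *
show()"
```

```text
time: 30.63
eef_pos: [0.393, -0.2231, 0.0753]
eef_rot: [-3.14, -0.002, -1.955]
contact_force: [-2.9, 1.3, 4.3]
finger_gap: 0.0003
t 30.63 q [-0.618  0.399  2.018 -0.003  0.722  1.339] tcp [ 0.393  -0.2231  0.0753] grip [ 0.393  -0.223   0.0943] F [-2.9  1.3  4.3] T [0.31 0.45 0.05] gap 0.0003
 x [-0.375 -0.927  0.002] y [-0.927  0.375 -0.002] z [ 0.001 -0.003 -1.   ]
```

```bash
python3 -m crank '[[[0,0,0.002],[0,0,0]],[[0,0,0.001],[0,0,0]]]' 255 20; python3 -c "
from h import *
show()"
```

```text
time: 30.8
eef_pos: [0.3933, -0.2233, 0.0742]
eef_rot: [-3.138, -0.003, -1.955]
contact_force: [-3.4, 3.1, 10.0]
finger_gap: 0.0005
t 30.8 q [-0.618  0.401  2.019 -0.003  0.717  1.339] tcp [ 0.3933 -0.2233  0.0742] grip [ 0.3933 -0.2232  0.0932] F [-3.4  3.1 10. ] T [ 0.54  0.66 -0.05] gap 0.0005
 x [-0.375 -0.927  0.003] y [-0.927  0.375 -0.004] z [ 0.002 -0.004 -1.   ]
```

Fully down at 10 N. Holding there in short calls.

```bash
python3 -m crank '[[[0,0,0.001],[0,0,0]],[[0,0,0.001],[0,0,0]],[[0,0,0.001],[0,0,0]]]' 255 20; python3 -c "
from h import *
show()"
```

```text
time: 31.05
eef_pos: [0.3933, -0.2233, 0.074]
eef_rot: [-3.137, -0.003, -1.955]
contact_force: [-6.0, 3.6, 20.9]
finger_gap: 0.0005
t 31.05 q [-0.618  0.401  2.02  -0.003  0.716  1.339] tcp [ 0.3933 -0.2233  0.074 ] grip [ 0.3933 -0.2232  0.093 ] F [-6.   3.6 20.9] T [0.83 1.22 0.  ] gap 0.0005
 x [-0.375 -0.927  0.003] y [-0.927  0.375 -0.004] z [ 0.003 -0.004 -1.   ]
```

```bash
python3 -m crank '[[[0,0,0.001],[0,0,0]],[[0,0,0.0008],[0,0,0]],[[0,0,0.0008],[0,0,0]],[[0,0,0.0008],[0,0,0]]]' 255 20; python3 -c "
from h import *
show()"; python3 -m crank '[[[0,0,0.001],[0,0,0]],[[0,0,0.0008],[0,0,0]],[[0,0,0.0008],[0,0,0]],[[0,0,0.0008],[0,0,0]]]' 255 20; python3 -c "
from h import *
show()"
```

```text
time: 31.38
eef_pos: [0.3933, -0.2233, 0.0741]
eef_rot: [-3.137, -0.003, -1.955]
contact_force: [-4.0, 3.0, 15.6]
finger_gap: 0.0002
t 31.38 q [-0.618  0.401  2.02  -0.003  0.716  1.339] tcp [ 0.3933 -0.2233  0.0741] grip [ 0.3932 -0.2232  0.0931] F [-4.   3.  15.6] T [0.65 0.89 0.04] gap 0.0002
 x [-0.374 -0.927  0.003] y [-0.927  0.374 -0.005] z [ 0.003 -0.005 -1.   ]
time: 31.72
eef_pos: [0.3933, -0.2233, 0.0741]
eef_rot: [-3.137, -0.004, -1.954]
contact_force: [-4.2, 2.9, 15.8]
finger_gap: 0.0004
t 31.72 q [-0.618  0.401  2.02  -0.004  0.715  1.339] tcp [ 0.3933 -0.2233  0.0741] grip [ 0.3932 -0.2232  0.0931] F [-4.2  2.9 15.8] T [ 0.64  0.88 -0.05] gap 0.0004
 x [-0.374 -0.927  0.004] y [-0.927  0.374 -0.005] z [ 0.003 -0.005 -1.   ]
```

```bash
python3 -m crank '[[[0,0,0.0008],[0,0,0]],[[0,0,-0.02],[0,0,0]],[[0,0,-0.035],[0,0,0]],[[0,0,-0.035],[0,0,0]],[[0,0,-0.035],[0,0,0]],[[0,0,-0.035],[0,0,0]],[[0.03,0.02,-0.02],[0,0,0]],[[0.035,0.02,0],[0,0,0]],[[0.035,0.02,0],[0,0,0]],[[0.035,0.02,0],[0,0,0]],[[0.035,0.02,0],[0,0,0]],[[0.035,0.02,0],[0,0,0]],[[0,0,0],[0,0,0]],[[0,0,0],[0,0,0]]]' 255 20; python3 - <<'E'
from scan import *
import pickle
from workcell import manip
show()
for n in ("top","scene"):
    f=manip.grab_frame(n);pickle.dump(f,open(n+"17.pkl","wb"));cv2.imwrite(f"pics/{n}17.png",f["image"])
    if n=="top": cv2.imwrite("pics/t17c.png",cv2.resize(f["image"][155:285,330:450],None,fx=4.5,fy=4.5,interpolation=cv2.INTER_CUBIC))
E
```

```text
time: 32.88
eef_pos: [0.1971, -0.3737, 0.2662]
eef_rot: [-3.129, -0.011, -1.951]
contact_force: [0.8, 0.9, 0.3]
finger_gap: 0.0004
t 32.88 q [-1.197e+00  5.000e-02  1.904e+00  1.000e-03  1.170e+00  7.540e-01] tcp [ 0.1971 -0.3737  0.2662] grip [ 0.1969 -0.3734  0.2852] F [0.8 0.9 0.3] T [ 0.08 -0.01  0.03] gap 0.0004
 x [-0.371 -0.929  0.011] y [-0.929  0.371 -0.012] z [ 0.007 -0.015 -1.   ]
```

View pics/top17.png

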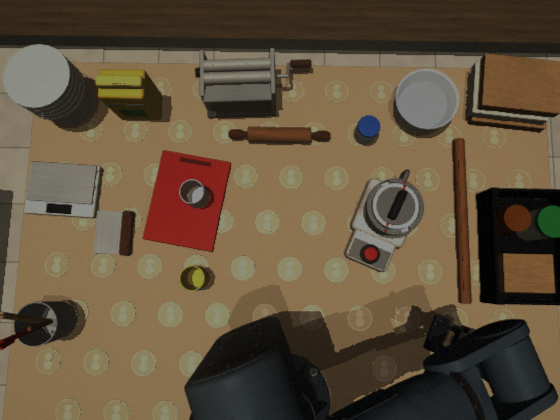

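View pics/t17c.png

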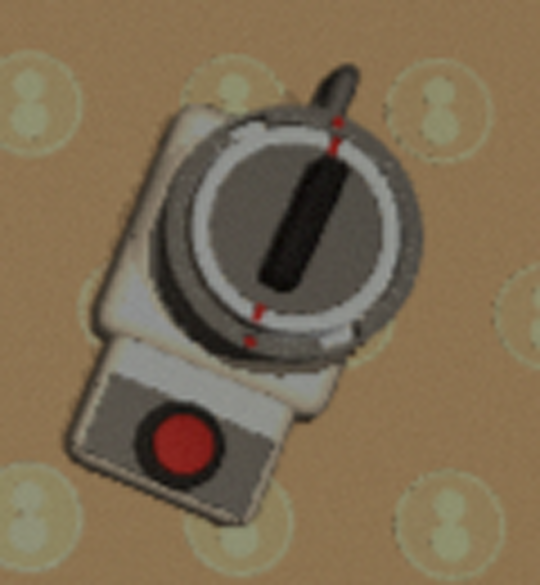

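View pics/scene17.png

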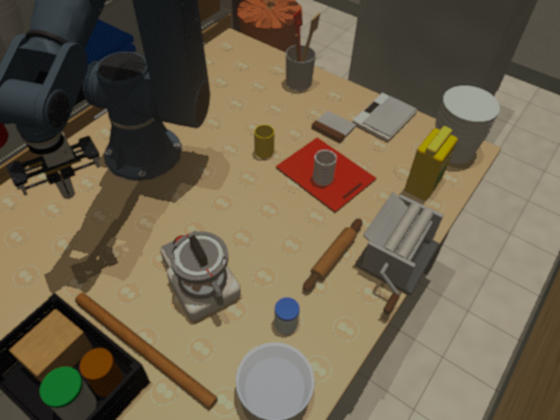

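Final top view: the lid marks sit next to the red dots at crop (337,122) and (250,342). The button is up with the robot clear, the empty cup stands on the board at (193,193), and the bystanders haven't moved. Handing in.

```bash
python3 - <<'E'
import pickle
from h import *
f=pickle.load(open("top17.pkl","rb"));print('button',rng(f,370.8,253.5),'cup rim/lid',rng(f,395+7,200))
from workcell import manip
print(manip.finish_job())
E
```

```text
button [ 0.39132671 -0.22254732  0.08429396] cup rim/lid [ 0.51585783 -0.27838466  0.20304608]
the job is handed in; nothing more can be done
None
```

The whole job is done and handed in at about 33 s on the robot's clock, and my last checks show nothing out of place.

- **Carrots and cup:** All six chunks went into the bowl. I counted six there before fitting the lid, and the cup was visibly empty. The cup stands upright on the red board.
- **Lid:** It dropped through the notches and I turned it clockwise to the stop, where the torque rose to 1.2 N·m. It measures 2.6° past the lock dots, and its top is at 171 mm where 170 mm means home.
- **Pulse button:** I held it fully down for about 1 s at 10 to 21 N, and it is back up, reading about 84 mm against a nominal 80 mm.
- **Press force:** The first push was harder than I wanted. The wrist force reached 69 N with the fingertips for about 0.1 s, below the 120 N limit. I then eased off, which partly let the button up, before the real hold. The pulse was therefore a brief first press followed by the full one.
- **Bystanders:** They look unmoved in the last overhead picture, and the arm is clear of everything.

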